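# Make up a bolting kit and a marking-out kit

### The arm

A 6-joint arm with a two-finger parallel gripper is mounted at the origin on a cart in front of the work surface, level with it; the furniture and walls round the work are solid. World frame = base frame: x ahead of the robot, y to its left, z up, the work surface at z = 0. Lengths are in m, angles in rad, forces in N, time in s.
With the tool pointing down it reaches from about 0.35 to 0.875 m from the base axis. Payload 4.2 kg.
Tool frame: the origin (TCP) lies midway between the tips of the shut fingers; the grasp point (between the pads) lies 19 mm behind it; z points along the fingers, y is the direction in which the jaws open and shut (so a half turn about z gives the same grasp; the last joint's range is limited). The gripper opens to 85 mm and grips with 20 to 120 N. Pads are 22 mm wide; open, the fingers measure 114 mm over their backs; the gripper's body (76 mm by 85 mm) begins 54 mm behind the grasp point. The pads swing forward as they close: fully open they stand 13 mm farther back than shut.
Start: joints at [-1.031, 0.385, 0.008, 0, -1.194, -0.259], TCP at [0.173, -0.6, 0.231] pointing down, gripper open.
Joint ranges: [-3.14, 3.14], [-1.21, 2.06], [-1.07, 1.41], [-3.16, 2.05], [-2.99, -0.16], [-3.1, 3.1]. Speed limits (rad/s): [2.79, 2.79, 3.14, 3.14, 3.14, 3.14].

### API

Orientations are given as a unit quaternion [x, y, z, w].
In Python, from cell import status, grab_frame, calibration, ctrl gives the robot as it stands.
- The arm moves only by the shell command python3 -m crank 'ROWS'. ROWS is JSON, a list of rows, each a list of 3 entries, a list of its own where there are three numbers: the gripper's target within -1 to 1 (shut at 1, half-way at 0, fully open at -1), then the shift along the tool's x, y, z in m, then the turn about the tool's z in rad. In form: [[claw, [dx, dy, dz], roll], ...]. A call has 1 to 10 rows; each row shifts and turns the commanded pose from where the row before left it, along the tool's axes as they then stand; what a row does not reach is not made up. A row lasts 1/12 s, in which the tool goes at most 41.7 mm and 7.16 degrees, less where a joint would pass 70% of its speed; a pose out of reach is approached as far as the arm can. A call is refused whole if a number of a shift passes 0.0417 or a number of a turn 0.125, either way. A call with a gripper value outside its range is refused whole. The fingers move at their own pace and stop on an object; the grip force is fixed at half the most. Time passes only in rows, so rows that do not move let the fingers close. It gives the time, the measured TCP pose, the force and the opening at its end, in the units of the state.
- status.state(): the state, without advancing time (a new reading comes with each control period).
- grab_frame(name): name is "side" or "top"; returns the picture (384x512x3 uint8, red, green, blue); there is no depth.
- calibration(name): a dict with "camera_matrix" (3x3 intrinsics, pixels), "eye" and "orientation" of the camera in the world. Camera axes: x right, y down, z forward; pixel columns grow to the right and rows downward; lengths in m; the calibration is good to about 2 mm. A picture is of the moment at which its call begins. calibration takes no time and is no camera call.
- ctrl.close_job(): hands the job in, once; it reports no verdict.
The state is a dict: "time_s": time; "q": joint angles; "qvel": joint speeds; "tau": joint torques, N m; "tool_pos": TCP position; "tcp_rot": TCP orientation; "wrist_force": force on the tool from outside, world axes, zero at the start; "ft_torque": the same for the moment, N m; "finger_gap": finger opening in m.
Only numpy, scipy, OpenCV 4.12 (cv2) and the standard library are available. Lean on these libraries where they do the work, as an engineer would, in place of code of your own. Each camera call takes 0.05 s, during which the arm holds its last target.

### The job

Make up two kits in the divided trays, one thing to a compartment: the long tray with three compartments gets the long bolt, the nut and the piece of pipe; the square tray with two compartments gets the line reel and the stick of chalk. Any compartment of the right tray will do; set each thing down on the tray's floor the way it stands or lies now, and let go of it. Leave the short bolt and the pencil where they are.

Things in the scene. Friction and masses are not known exactly. Their poses are not given: they have to be found in the camera images.
- tray_long: Long open tray of grey sheet metal, fixed, 110 mm (x) by 258 mm (y), three compartments in a row along its y. Origin: centre of its underside, on the table; z up. Floor 4 mm thick; rim and dividers 3 mm thick, tops 16 mm above the table. Compartments centred at x = 0, y = -85, 0, +85 mm, each 104 (x) by 82 mm (y) inside. Low wire loops stand out 14 mm at its y ends. Lies left or right of the work.
- tray_square: Square open tray of grey sheet metal, fixed, 173 by 173 mm, two compartments in a row along its y. Origin: centre of its underside, on the table; z up. Floor 4 mm thick; rim and dividers 3 mm thick, tops 16 mm above the table. Compartments centred at x = 0, y = -42.5, +42.5 mm, each 167 (x) by 82 mm (y) inside. Low wire loops stand out 14 mm at its y ends. Lies left or right of the work.
- pipe_mid (a point): Offcut of grey steel pipe standing on end, open at the top, 42 mm in diameter, 85 mm high, 0.24 kg. This point is its centre, half-way up. z along the pipe.
- long_bolt_mid (a point): The long bolt: grey steel, standing on its head with the thread up, 70 mm high; the head is 10 mm high and 30 mm across the corners, the shank above it 16 mm in diameter. 0.11 kg. This point is its centre, half-way up. z up the shank.
- nut_mid (a point): Rusty hexagon nut lying flat, 30 mm across the flats, 34 mm across the corners, 14 mm high, 0.05 kg. This point is its centre, half-way up. z up its hole; x square to one pair of flats.
- reel_mid (a point): White line reel standing on a flange, 46 mm in diameter at both flanges, 33 mm high (each flange about 8 mm, the waist between them about 40 mm in diameter), 0.06 kg. This point is its centre, half-way up. z along its axis.
- chalk_stick_mid (a point): White stick of marking chalk lying flat, 70 mm long, 12 mm wide and 12 mm high, 0.012 kg. This point is its centre, half-way up. x along the stick, z up.
- short_bolt_mid (a point): The short bolt, to be left alone: rusty brown, standing on its head with the thread up, 59 mm high, head 26 mm across, shank 14 mm in diameter. This point is its centre, half-way up. z up the shank.
- pencil_mid (a point): Red carpenter's pencil, to be left alone, 166 mm long and 10 mm thick, lying beyond the left-hand tray, roughly along world y. This point is its centre, half-way up. 

How it is judged:
By the outcome, as a careful person would: the job done as asked, in the order asked, and still so for the second after the job is handed in, with the robot touching nothing.
It also fails if it takes over 128 s, if anything falls off the work surface, if the arm or the gripper's body presses on something with over 40 N, if the wrist force passes 120 N, or if a joint passes its speed limit or range.

## Working session

There is one attempt and no reset: what is moved stays moved. The work goes in short steps, Python scripts to look and compute and a shell command to move; the robot and the scene stay as the last step left them, time stands still between calls to the robot, and variables do not carry over. Pictures are saved under pics/ and viewed, and the job is handed in when it is done.

```bash
ls; mkdir -p pics; python3 - <<'E'
from cell import status, grab_frame, calibration
import cv2
for n in ("top","side"):
    cv2.imwrite(f"pics/{n}0.png", cv2.cvtColor(grab_frame(n),cv2.COLOR_RGB2BGR)); print(calibration(n))
print(status.state())
E
```

```text
pics
{'camera_matrix': array([[450.26889317,   0.        , 262.65416254],
       [  0.        , 450.26889317, 184.31141461],
       [  0.        ,   0.        ,   1.        ]]), 'eye': array([0.3301868 , 0.00446394, 1.27710479]), 'orientation': array([-0.69492695,  0.71392588, -0.05931996,  0.06218929])}
{'camera_matrix': array([[436.80555956,   0.        , 254.60470242],
       [  0.        , 436.80555956, 193.57956296],
       [  0.        ,   0.        ,   1.        ]]), 'eye': array([ 0.57939741, -0.73595691,  0.66770595]), 'orientation': array([ 9.01258592e-01,  1.58633491e-02, -6.52184792e-04, -4.32990622e-01])}
{'time_s': 0.1, 'q': array([-1.03138194e+00,  3.85476849e-01,  6.75310071e-03, -4.11481304e-04,
       -1.19403147e+00, -2.58605326e-01]), 'qvel': array([-0.00137823, -0.00113278,  0.00230769,  0.00218318, -0.00027567,
        0.00012872]), 'tau': array([-6.25260400e-04, -3.93318415e+01,  1.88929027e+01,  4.19792086e+00,
       -2.57369087e-03,  4.11974625e-06]), 'tool_pos': array([ 0.17307131, -0.60000537,  0.2303325 ]), 'tcp_rot': array([-1.39868471e-01,  9.90169589e-01,  9.76803452e-04, -2.04307601e-04]), 'wrist_force': array([ 0.11096828,  0.17975405, -0.56282462]), 'ft_torque': array([-0.00160119, -0.00409807, -0.0003783 ]), 'finger_gap': 0.08516135589219767}
```

View pics/top0.png

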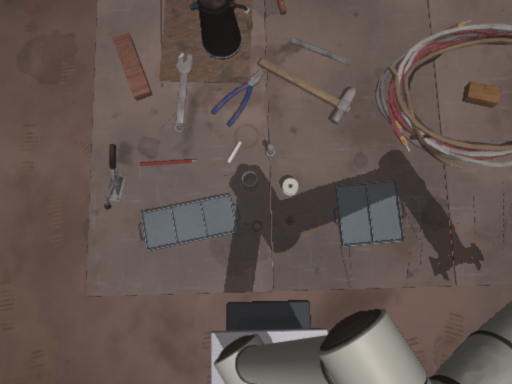

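View pics/side0.png

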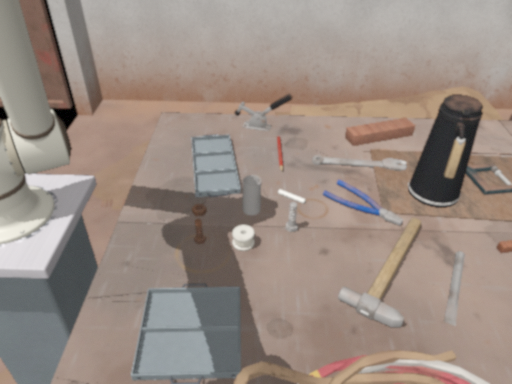

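```bash
python3 - <<'E'
import cv2
im=cv2.imread("pics/top0.png")
cv2.imwrite("pics/top0a.png",cv2.convertScaleAbs(cv2.resize(im[130:260,130:310],None,fx=4.4,fy=4.4,interpolation=cv2.INTER_CUBIC),alpha=1.5))
cv2.imwrite("pics/top0b.png",cv2.resize(im[165:260,300:420],None,fx=6,fy=6,interpolation=cv2.INTER_CUBIC))
im=cv2.imread("pics/side0.png")
cv2.imwrite("pics/side0a.png",cv2.convertScaleAbs(cv2.resize(im[120:260,160:330],None,fx=4.2,fy=4.2,interpolation=cv2.INTER_CUBIC),alpha=1.3))
E
```

```text
(no output)
```

View pics/top0a.png

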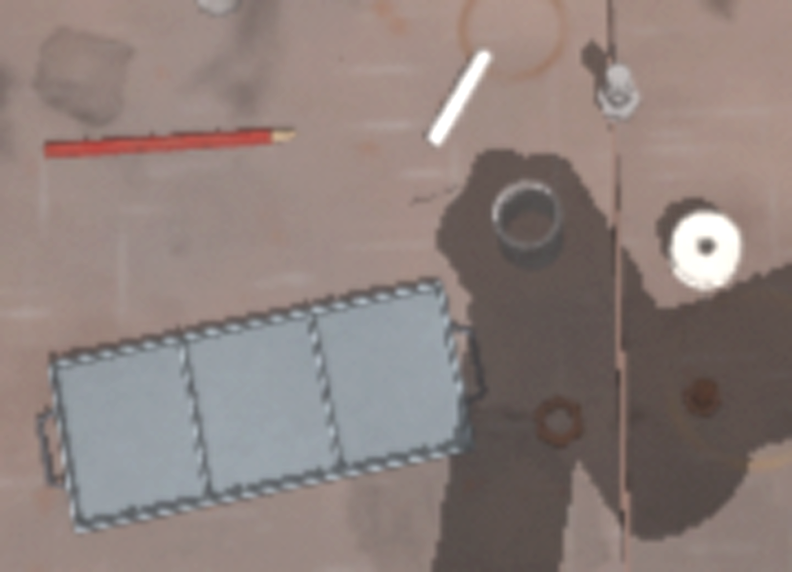

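View pics/top0b.png

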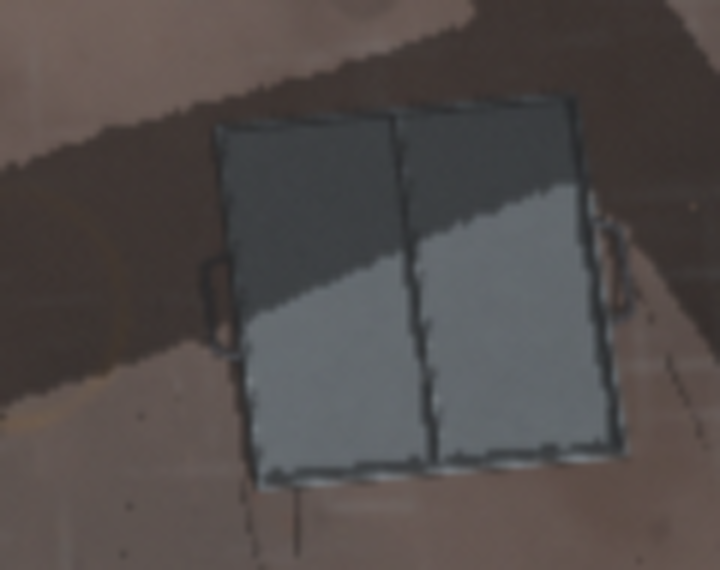

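View pics/side0a.png

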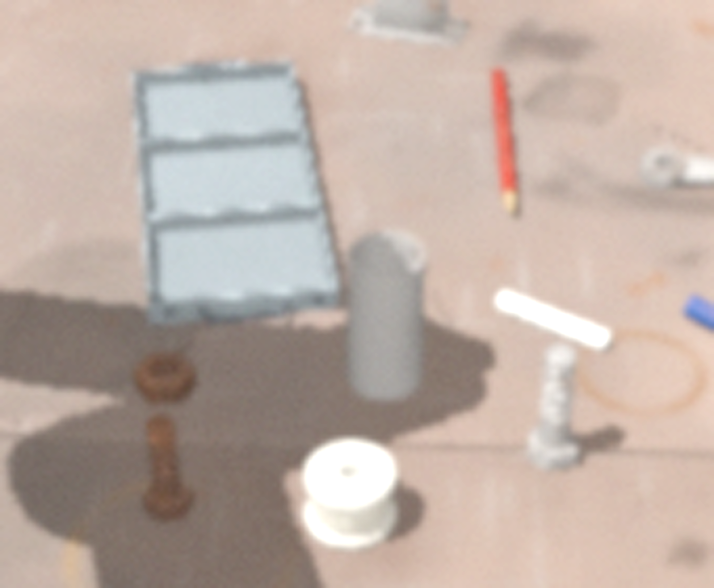

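```bash
cat > h.py <<'E'
import numpy as np
from scipy.spatial.transform import Rotation as R
from cell import calibration,status,grab_frame
import cv2
C={n:calibration(n) for n in("top","side")}
def ray(n,uv):
    c=C[n];K=np.array(c["camera_matrix"]);d=np.linalg.inv(K)@[uv[0],uv[1],1]
    return np.array(c["eye"]),R.from_quat(c["orientation"]).as_matrix()@d
def atz(n,uv,z):
    e,d=ray(n,uv);return e+d*(z-e[2])/d[2]
def proj(n,p):
    c=C[n];q=R.from_quat(c["orientation"]).as_matrix().T@(np.array(p)-c["eye"]);u=np.array(c["camera_matrix"])@q;return u[:2]/u[2]
def tri(a,b):
    e1,d1=ray("top",a);e2,d2=ray("side",b);A=np.stack([d1,-d2],1);s=np.linalg.lstsq(A,e2-e1,rcond=None)[0]
    p,q=e1+d1*s[0],e2+d2*s[1];return (p+q)/2,np.linalg.norm(p-q)
def snap(n,f,crop=None,fx=1,gain=1.0):
    im=cv2.cvtColor(grab_frame(n),cv2.COLOR_RGB2BGR);cv2.imwrite("pics/full_"+f+".png",im)
    if crop: u0,v0,u1,v1=crop;im=im[v0:v1,u0:u1]
    im=cv2.convertScaleAbs(cv2.resize(im,None,fx=fx,fy=fx,interpolation=cv2.INTER_CUBIC),alpha=gain);cv2.imwrite("pics/"+f+".png",im)
def st():
    s=status.state();M=R.from_quat(s["tcp_rot"]).as_matrix()
    print("t",round(s["time_s"],2),"pos",np.round(s["tool_pos"],4),"toolx",np.round(M[:,0],3),"tooly",np.round(M[:,1],3),"z",np.round(M[:,2],3),"gap",round(s["finger_gap"],4),"F",np.round(s["wrist_force"],1),"q",np.round(s["q"],2));return s,M
def go(target,jawdeg=None):
    "shift in current tool axes, and roll so that tool y is along world heading jawdeg (mod 180)"
    s,M=st();d=np.array(target)-s["tool_pos"]
    print("shift tool",np.round(M.T@d,4))
    if jawdeg is not None:
        a=np.degrees(np.arctan2(M[1,1],M[0,1]));dl=(jawdeg-a+90)%180-90
        print("jaw now",round(a,1),"need world turn",round(dl,1),"deg => roll",round(-np.radians(dl),3))
E
python3 - <<'E'
from h import *
ct=lambda X,Y,s=4.4,o=(130,130):(o[0]+(X+.5)/s-.5,o[1]+(Y+.5)/s-.5)
cb=lambda X,Y:ct(X,Y,6,(300,165)); cs=lambda X,Y:ct(X,Y,4.2,(160,120))
P=lambda n,v:print(n,np.round(v,4))
P("pipe",atz("top",ct(527,216),.085)); P("pipe side top",atz("side",cs(387,253),.085))
P("reel",atz("top",ct(706,245),.033)); P("reel side",atz("side",cs(349,472),.033))
for a,b in (((488,52),(434,142)),):
    p,q=atz("top",ct(*a),.010),atz("top",ct(*b),.010);P("chalk",[*((p+q)/2),np.linalg.norm(p-q),np.degrees(np.arctan2(*(p-q)[1::-1]))])
p,q=atz("side",cs(500,298),.008),atz("side",cs(606,340),.008);P("chalk s",[*((p+q)/2),np.linalg.norm(p-q),np.degrees(np.arctan2(*(p-q)[1::-1]))])
P("lbolt top",atz("top",ct(619,91),.07));P("lbolt side top",atz("side",cs(562,353),.07));P("lbolt s base",atz("side",cs(554,453),.004))
P("nut",atz("top",ct(559,422),.014));P("nut s",atz("side",cs(165,374),.012))
P("sbolt",atz("top",ct(703,395),.059));P("sbolt s",atz("side",cs(161,424),.059))
P("pencil",[atz("top",ct(45,150),.01),atz("top",ct(294,134),.01)])
L=[atz("top",ct(*c),.016) for c in((50,358),(438,282),(470,450),(80,528))]
S=[atz("top",cb(*c),.016) for c in((217,125),(573,97),(625,453),(260,487))]
for n,T in(("long",L),("square",S)):
    T=np.array(T);c=T.mean(0);P(n,T);print(n,"centre",c.round(4),"edges",[round(np.linalg.norm(T[i]-T[i-1]),4) for i in range(4)])
    y=(T[0]-T[1]+T[3]-T[2]);y/=np.linalg.norm(y);print(" y-axis",y.round(3),np.degrees(np.arctan2(y[1],y[0])))
    for k in((-85,0,85) if n=="long" else(-42.5,42.5)):print("  comp",k,(c+y*k/1000).round(4))
st()
E
```

```text
pipe [0.5537 0.0419 0.085 ]
pipe side top [0.5578 0.0401 0.085 ]
reel [ 0.5415 -0.0701  0.033 ]
reel side [ 0.5431 -0.0732  0.033 ]
chalk [ 6.48700e-01  8.59000e-02  1.00000e-02  7.01000e-02 -3.13578e+01]
chalk s [6.517000e-01 8.430000e-02 8.000000e-03 6.930000e-02 1.490213e+02]
lbolt top [ 0.6346 -0.017   0.07  ]
lbolt side top [ 0.6488 -0.0203  0.07  ]
lbolt s base [ 0.649  -0.0239  0.004 ]
nut [0.433  0.0266 0.014 ]
nut s [0.4375 0.0216 0.012 ]
sbolt [ 0.4435 -0.0632  0.059 ]
sbolt s [ 0.4506 -0.0703  0.059 ]
pencil [[0.6205 0.3592 0.01  ]
 [0.6267 0.1959 0.01  ]]
long [[0.4826 0.3515 0.016 ]
 [0.525  0.1023 0.016 ]
 [0.4166 0.0834 0.016 ]
 [0.3741 0.3304 0.016 ]]
long centre [0.4496 0.2169 0.016 ] edges [np.float64(0.1105), np.float64(0.2528), np.float64(0.11), np.float64(0.2506)]
 y-axis [-0.169  0.986  0.   ] 99.70651863003152
  comp -85 [0.4639 0.1331 0.016 ]
  comp 0 [0.4496 0.2169 0.016 ]
  comp 85 [0.4352 0.3007 0.016 ]
square [[ 0.5405 -0.2006  0.016 ]
 [ 0.5493 -0.3697  0.016 ]
 [ 0.3814 -0.3809  0.016 ]
 [ 0.3703 -0.2113  0.016 ]]
square centre [ 0.4604 -0.2906  0.016 ] edges [np.float64(0.1705), np.float64(0.1693), np.float64(0.1682), np.float64(0.17)]
 y-axis [-0.059  0.998  0.   ] 93.36165782806349
  comp -42.5 [ 0.4629 -0.3331  0.016 ]
  comp 42.5 [ 0.4579 -0.2482  0.016 ]
t 0.1 pos [ 0.1731 -0.6     0.2303] toolx [-0.961 -0.277  0.   ] tooly [-0.277  0.961  0.002] z [-0.001  0.002 -1.   ] gap 0.0852 F [ 0.1  0.2 -0.6] q [-1.03  0.39  0.01 -0.   -1.19 -0.26]
```

```bash
python3 - <<'E'
import cv2,numpy as np
im=cv2.imread("pics/top0.png");sd=cv2.imread("pics/side0.png")
def c(i,u,v,r=14,s=14,g=1.6):
    a=cv2.resize(i[v-r:v+r,u-r:u+r],None,fx=s,fy=s,interpolation=cv2.INTER_CUBIC);return cv2.convertScaleAbs(a,alpha=g)
print("tops")
r=14
cv2.imwrite("pics/z1.png",cv2.resize(np.vstack([np.hstack([c(im,270,150,g=1.2),c(im,257,225,g=2.2)]),np.hstack([c(im,289,219,g=2.4),c(im,250,178,g=1.6)])]),(784,600) if 0 else (600,600)))
cv2.imwrite("pics/z2.png",cv2.resize(np.vstack([np.hstack([c(sd,292,218,g=1),c(sd,199,211,g=1.8)]),np.hstack([c(sd,200,230,g=1.8),c(sd,243,238,g=.9)])]),(600,600)))
E
```

```text
tops
```

View pics/z1.png

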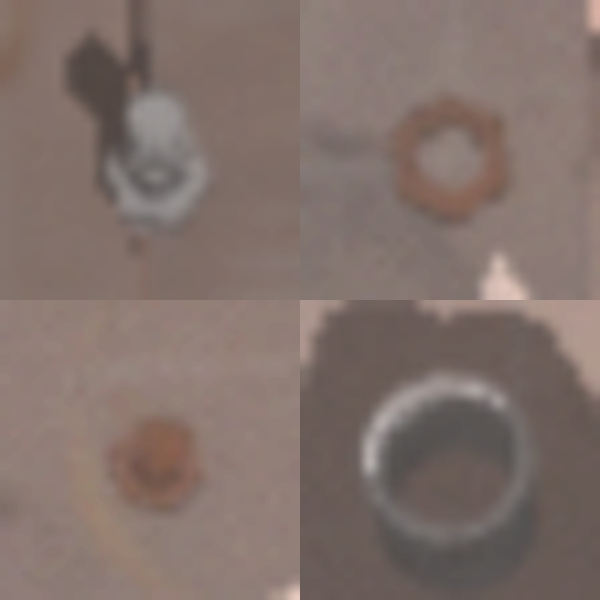

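View pics/z2.png

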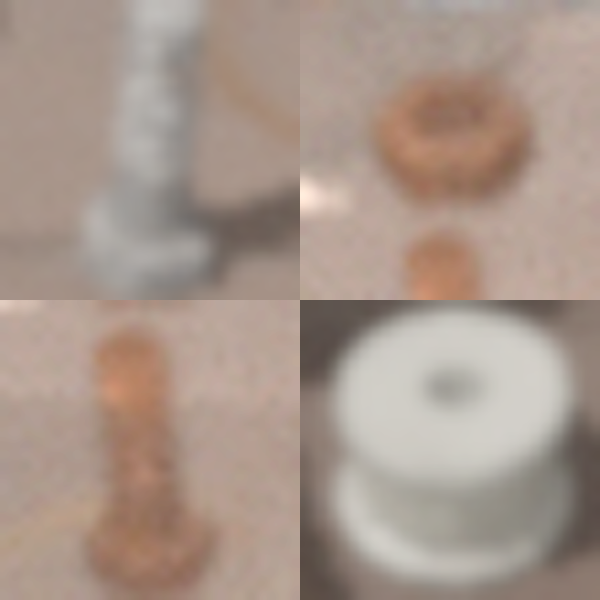

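```bash
python3 - <<'E'
from h import *
P=lambda n,v:print(n,np.round(v,4))
P("lb head",atz("top",(270.25,152.3),.01));P("lb top",atz("top",(269.97,145.96),.07))
P("nut",atz("top",(256.4,225.25),.012));P("nut side",atz("side",(198.5,207.2),.014))
P("sb head",atz("top",(289.25,219.9),.01));P("sb top",atz("top",(289.4,217.6),.059))
P("pipe",atz("top",(249.2,178.3),.085))
P("reel side",atz("side",(242.7,231.9),.033))
# nut hexagon fit check: project hex at angles
for a in (0,10,20,30,40,50):
    print(a,[np.round((proj("top",[.433+.017*np.cos(np.radians(a+60*k)),.0265+.017*np.sin(np.radians(a+60*k)),.014])-[243,211]+.5)*10.71).astype(int).tolist() for k in range(6)])
E
```

```text
lb head [ 0.6437 -0.0177  0.01  ]
lb top [ 0.6469 -0.0164  0.07  ]
nut [0.4339 0.0273 0.012 ]
nut side [0.4364 0.0244 0.014 ]
sb head [ 0.4467 -0.0655  0.01  ]
sb top [ 0.4484 -0.0634  0.059 ]
pipe [0.5548 0.0424 0.085 ]
reel side [ 0.5431 -0.0729  0.033 ]
0 [[150, 96], [95, 130], [96, 195], [154, 226], [209, 192], [207, 127]]
10 [[139, 97], [90, 140], [103, 204], [165, 225], [214, 181], [201, 118]]
20 [[128, 100], [88, 151], [111, 212], [176, 221], [216, 170], [192, 110]]
30 [[118, 106], [87, 163], [121, 218], [186, 216], [217, 159], [183, 104]]
40 [[109, 112], [88, 174], [131, 223], [195, 210], [216, 148], [173, 99]]
50 [[101, 120], [91, 185], [142, 225], [203, 201], [212, 137], [162, 97]]
```

```bash
python3 -m crank '[[-0.2,[0,0,0],0.093],[-0.2,[0,0,0],0.093],[-0.2,[0,0,0],0.094]]'; python3 -c "
from h import *
go([.647,-.0185,.2],90)"
```

```text
time_s: 0.35
tool_pos: [0.1731, -0.6002, 0.2306]
tcp_rot: [0.002, 1.0, 0.001, -0.0]
wrist_force: [-0.0, -0.0, -0.3]
finger_gap: 0.0525
t 0.35 pos [ 0.1731 -0.6002  0.2306] toolx [-1.     0.004  0.   ] tooly [0.004 1.    0.001] z [-0.     0.001 -1.   ] gap 0.0525 F [-0.  -0.  -0.3] q [-1.03  0.39  0.01 -0.   -1.19 -0.54]
shift tool [-0.4716  0.5835  0.0312]
jaw now 89.8 need world turn 0.2 deg => roll -0.004
```

```bash
python3 -m crank '[[-0.2,[-0.0236,0.0292,0],0],[-0.2,[-0.0236,0.0292,0],0],[-0.2,[-0.0236,0.0292,0],0],[-0.2,[-0.0236,0.0292,0],0],[-0.2,[-0.0236,0.0292,0],0],[-0.2,[-0.0236,0.0292,0],0],[-0.2,[-0.0236,0.0292,0],0],[-0.2,[-0.0236,0.0292,0],0],[-0.2,[-0.0236,0.0292,0],0],[-0.2,[-0.0236,0.0292,0],0]]';  python3 -m crank '[[-0.2,[-0.0236,0.0292,0],0],[-0.2,[-0.0236,0.0292,0],0],[-0.2,[-0.0236,0.0292,0],0],[-0.2,[-0.0236,0.0292,0],0],[-0.2,[-0.0236,0.0292,0],0],[-0.2,[-0.0236,0.0292,0],0],[-0.2,[-0.0236,0.0292,0],0],[-0.2,[-0.0236,0.0292,0],0],[-0.2,[-0.0236,0.0292,0],0],[-0.2,[-0.0236,0.0292,0],0]]'; python3 -c "
from h import *
go([.647,-.0185,.12],90)
snap('side','s1',(160,60,380,260),3.6)
snap('top','t1')"
```

```text
time_s: 1.18
tool_pos: [0.4096, -0.3065, 0.2311]
tcp_rot: [-0.0, 1.0, 0.0, -0.0]
wrist_force: [0.1, -0.2, -0.8]
finger_gap: 0.0514
time_s: 2.02
tool_pos: [0.6453, -0.0144, 0.2308]
tcp_rot: [-0.001, 1.0, -0.0, -0.001]
wrist_force: [0.6, -0.3, -0.1]
finger_gap: 0.0511
t 2.02 pos [ 0.6453 -0.0144  0.2308] toolx [-1.    -0.001  0.001] tooly [-0.001  1.    -0.   ] z [-0.001 -0.    -1.   ] gap 0.0511 F [ 0.6 -0.3 -0.1] q [ 0.23  0.42  0.06 -0.   -1.21 -1.8 ]
shift tool [-0.0018 -0.0041  0.1108]
jaw now 90.1 need world turn -0.1 deg => roll 0.001
```

View pics/s1.png

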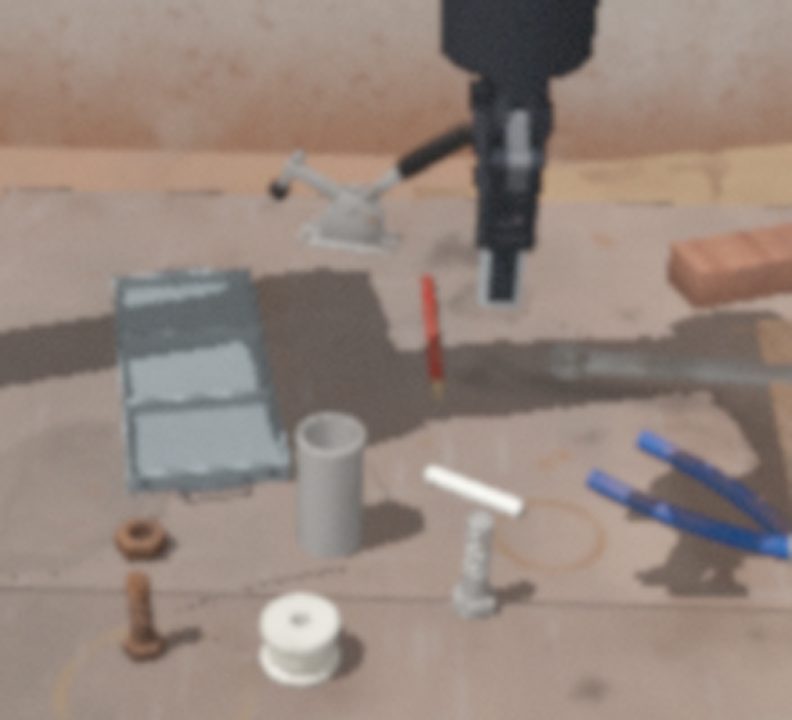

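View pics/t1.png

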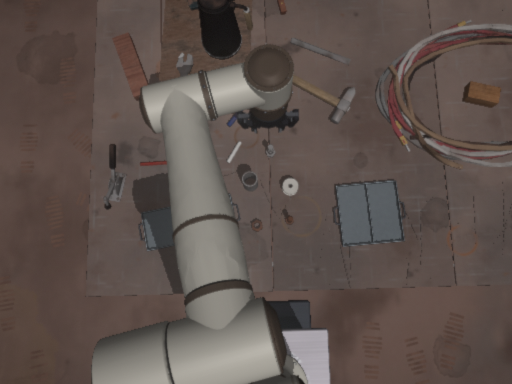

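```bash
python3 -c "
from h import *
for p in ([.6453,-.04,.235],[.6453,-.04,.231],[.647,-.0185,.07],[.647,-.0185,0.01],[.435,.026,.014],[.542,-.0715,.033],[.556,.041,.085]): print((proj('side',p)-[160,60]+.5)*3.6-.5)"; python3 -m crank '[[-0.2,[-0.001,-0.002,0.0300],0],[-0.2,[-0.0008,-0.0021,0.03],0],[-0.2,[0,0,0.03],0],[-0.2,[0,0,0.005],0],[-0.2,[0,0,0],0]]';python3 -c "
from h import *
go([.647,-.0185,.028],90)
snap('side','s2',(240,120,340,240),6)"
```

```text
[498.08868422 298.20480015]
[497.51262522 304.79178381]
[478.4332399  516.45800961]
[471.93198275 591.04828118]
[138.05461459 529.57238566]
[297.27503713 618.44503781]
[328.83885653 431.82732845]
time_s: 2.53
tool_pos: [0.6448, -0.0209, 0.1337]
tcp_rot: [-0.0, 1.0, -0.001, -0.003]
wrist_force: [0.6, -0.9, 1.0]
finger_gap: 0.0512
t 2.53 pos [ 0.6448 -0.0209  0.1337] toolx [-1.    -0.     0.006] tooly [-0.     1.    -0.001] z [-0.006 -0.001 -1.   ] gap 0.0512 F [ 0.6 -0.9  1. ] q [ 0.22  0.5  -0.06 -0.   -1.01 -1.79]
shift tool [-0.0029  0.0025  0.1057]
jaw now 90.0 need world turn -0.0 deg => roll 0.0
```

View pics/s2.png

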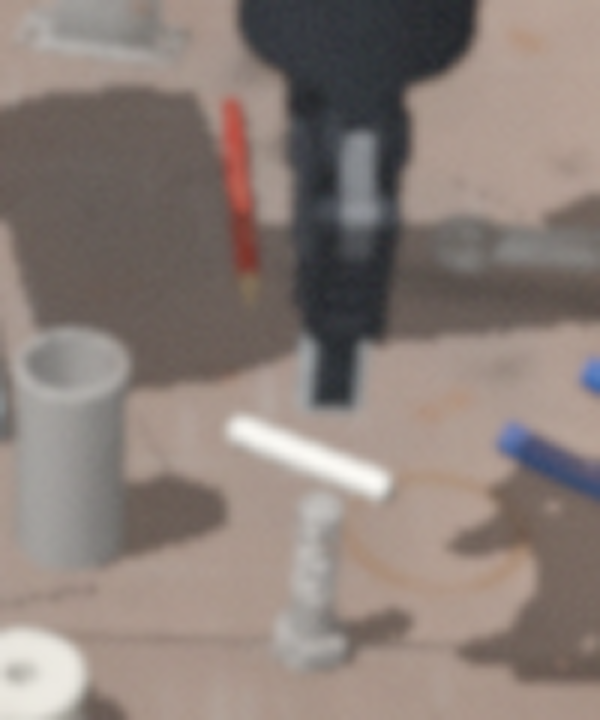

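```bash
python3 -m crank '[[-0.2,[0,0,0.02],0],[-0.2,[0,0,0.006],0],[-0.2,[0,0,0],0],[-0.2,[0,0,0],0]]';python3 -c "
from h import *
go([.648,-.0185,.028],90)"
```

```text
time_s: 2.92
tool_pos: [0.6472, -0.0203, 0.1118]
tcp_rot: [-0.001, 1.0, -0.0, 0.001]
wrist_force: [0.4, -0.2, 0.9]
finger_gap: 0.0512
t 2.92 pos [ 0.6472 -0.0203  0.1118] toolx [-1.    -0.001 -0.002] tooly [-0.001  1.    -0.   ] z [ 0.002 -0.    -1.   ] gap 0.0512 F [ 0.4 -0.2  0.9] q [ 0.22  0.52 -0.09  0.   -0.96 -1.79]
shift tool [-0.0006  0.0018  0.0838]
jaw now 90.1 need world turn -0.1 deg => roll 0.001
```

```bash
python3 -m crank '[[-0.2,[-0.0006,0.0018,0.02],0],[-0.2,[0,0,0.02],0],[-0.2,[0,0,0.02],0],[-0.2,[0,0,0.016],0],[-0.2,[0,0,0.006],0],[-0.2,[0,0,0],0],[-0.2,[0,0,0],0]]';python3 -c "
from h import *
go([.648,-.0185,.028],90)"
```

```text
time_s: 3.5
tool_pos: [0.6482, -0.0184, 0.0296]
tcp_rot: [-0.001, 1.0, -0.0, 0.001]
wrist_force: [0.4, -0.2, 0.9]
finger_gap: 0.0515
t 3.5 pos [ 0.6482 -0.0184  0.0296] toolx [-1.    -0.001 -0.002] tooly [-0.001  1.    -0.   ] z [ 0.002 -0.    -1.   ] gap 0.0515 F [ 0.4 -0.2  0.9] q [ 0.22  0.62 -0.16  0.   -0.8  -1.79]
shift tool [ 0.0002 -0.0001  0.0016]
jaw now 90.1 need world turn -0.1 deg => roll 0.001
```

```bash
python3 -m crank '[[0.1,[0,0,0],0],[0.3,[0,0,0],0],[0.45,[0,0,0],0],[0.6,[0,0,0],0],[1,[0,0,0],0],[1,[0,0,0],0],[1,[0,0,0],0]]';python3 -c "
from h import *
st()
snap('side','s3',(240,120,340,240),6)"
```

```text
time_s: 4.08
tool_pos: [0.6477, -0.0185, 0.0293]
tcp_rot: [-0.001, 1.0, -0.0, 0.001]
wrist_force: [-1.0, -0.2, 5.8]
finger_gap: 0.0145
t 4.08 pos [ 0.6477 -0.0185  0.0293] toolx [-1.    -0.001 -0.001] tooly [-0.001  1.    -0.   ] z [ 0.001 -0.    -1.   ] gap 0.0145 F [-1.  -0.2  5.8] q [ 0.22  0.62 -0.16  0.   -0.79 -1.79]
```

View pics/s3.png

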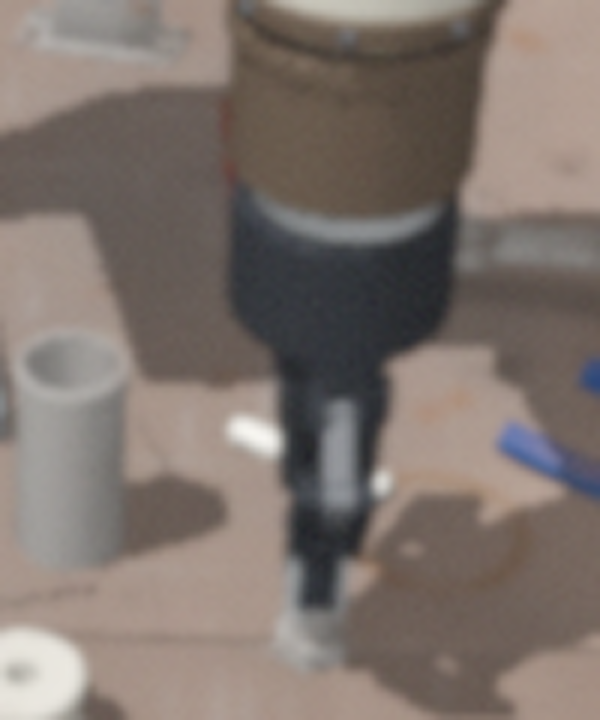

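```bash
python3 -m crank '[[1,[0,0,-0.008],0],[1,[0,0,-0.02],0],[1,[0,0,-0.03],0],[1,[0,0,-0.03],0],[1,[0,0,-0.02],0],[1,[0,0,-0.012],0],[1,[0,0,0],0]]';python3 -c "
from h import *
cs=lambda X,Y:(160+(X+.5)/4.2-.5,120+(Y+.5)/4.2-.5)
T=np.array([atz('side',cs(*c),.016) for c in ((134,72),(297,65),(340,300),(152,318))]);print(T.round(4),T.mean(0))
go([.4365,.299,.15])
snap('side','s4',(140,40,340,240),3.5)"
```

```text
time_s: 4.72
tool_pos: [0.6488, -0.0181, 0.1518]
tcp_rot: [-0.001, 1.0, 0.001, 0.003]
wrist_force: [0.9, -0.8, 0.8]
finger_gap: 0.0145
[[0.3773 0.3278 0.016 ]
 [0.4866 0.3424 0.016 ]
 [0.5299 0.086  0.016 ]
 [0.4249 0.0649 0.016 ]] [0.45467077 0.20527482 0.016     ]
t 4.72 pos [ 0.6488 -0.0181  0.1518] toolx [-1.    -0.001 -0.006] tooly [-0.001  1.     0.001] z [ 0.006  0.001 -1.   ] gap 0.0145 F [ 0.9 -0.8  0.8] q [ 0.22  0.48 -0.04  0.   -1.04 -1.79]
shift tool [0.2119 0.3173 0.0008]
```

View pics/s4.png

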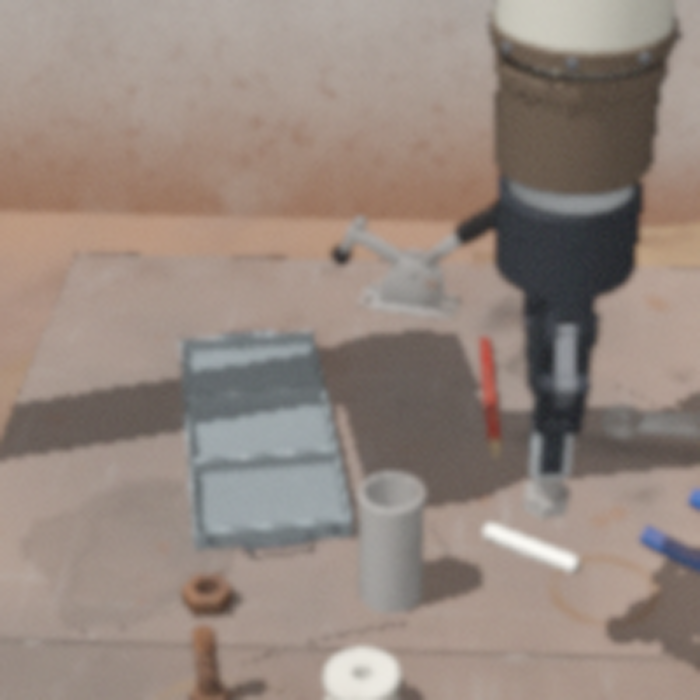

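```bash
python3 -m crank '[[1,[0.01,0.015,0],0],[1,[0.02,0.030,0],0],[1,[0.024,0.036,0],0],[1,[0.024,0.036,0],0],[1,[0.024,0.036,0],0],[1,[0.024,0.036,0],0],[1,[0.024,0.036,0],0],[1,[0.024,0.036,0],0],[1,[0.02,0.03,0],0],[1,[0.01,0.015,0],0]]'; python3 -m crank '[[1,[0.004,0.006,0.01],0],[1,[0,0,0.01],0],[1,[0,0,0.01],0],[1,[0,0,0],0]]'; python3 -c "
from h import *
go([.4386,.2988,.0335])
snap('side','s5',(140,40,340,240),3.5)"
```

```text
time_s: 5.6
tool_pos: [0.4452, 0.2815, 0.1466]
tcp_rot: [-0.002, 1.0, -0.001, -0.001]
wrist_force: [0.2, 0.3, -0.8]
finger_gap: 0.0149
time_s: 5.93
tool_pos: [0.4429, 0.2828, 0.1146]
tcp_rot: [0.001, 1.0, -0.003, -0.003]
wrist_force: [-0.2, -0.0, -1.8]
finger_gap: 0.0146
t 5.93 pos [0.4429 0.2828 0.1146] toolx [-1.     0.001  0.006] tooly [ 0.001  1.    -0.005] z [-0.006 -0.005 -1.   ] gap 0.0146 F [-0.2 -0.  -1.8] q [ 0.88  0.34 -0.39 -0.   -0.85 -2.45]
shift tool [0.0039 0.0164 0.081 ]
```

View pics/s5.png

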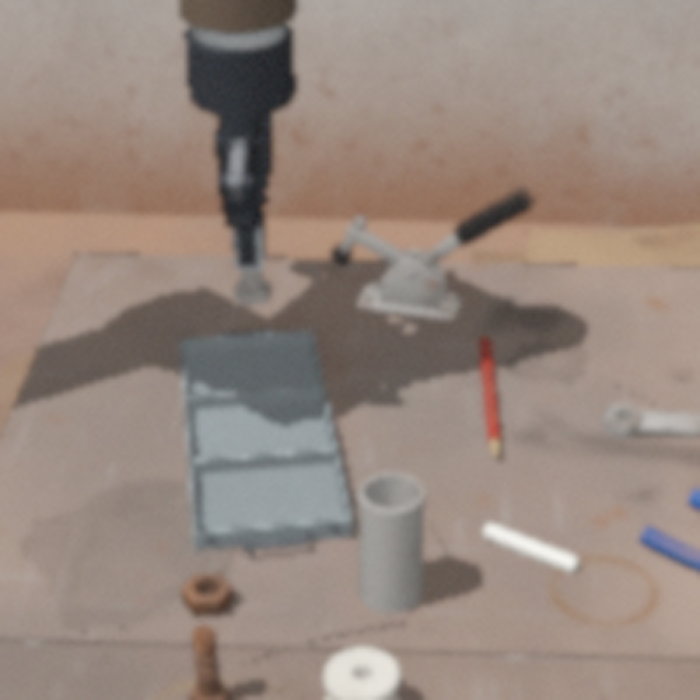

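```bash
python3 -m crank '[[1,[0.002,0.008,0.005],0],[1,[0.002,0.008,0.015],0],[1,[0,0,0.02],0],[1,[0,0,0.02],0],[1,[0,0,0.01],0],[1,[0,0,0.003],0],[1,[0,0,0],0],[1,[0,0,0],0]]'; python3 -c "
from h import *
go([.4386,.2988,.0335])
snap('side','s6',(170,90,290,210),6)"
```

```text
time_s: 6.65
tool_pos: [0.441, 0.3019, 0.046]
tcp_rot: [-0.0, 1.0, 0.001, 0.001]
wrist_force: [0.2, 0.6, 0.1]
finger_gap: 0.0143
t 6.65 pos [0.441  0.3019 0.046 ] toolx [-1.    -0.001 -0.001] tooly [-0.001  1.     0.001] z [ 0.001  0.001 -1.   ] gap 0.0143 F [0.2 0.6 0.1] q [ 0.9   0.44 -0.44  0.   -0.68 -2.47]
shift tool [ 0.0024 -0.0031  0.0125]
```

View pics/s6.png

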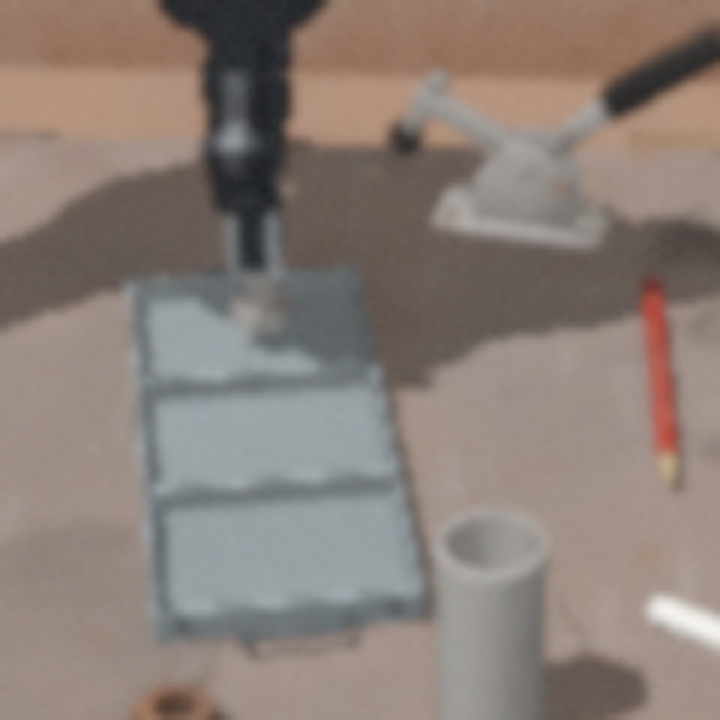

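```bash
python3 -m crank '[[1,[0.001,-0.0015,0.003],0],[1,[0.001,-0.0015,0.003],0],[1,[0,0,0.003],0],[1,[0,0,0.002],0],[1,[0,0,0],0],[1,[0,0,0],0]]'; python3 -c "
from h import *
go([.4386,.2988,.0335])"
```

```text
time_s: 7.2
tool_pos: [0.4382, 0.2984, 0.0342]
tcp_rot: [-0.0, 1.0, -0.0, -0.0]
wrist_force: [-0.1, 0.2, 0.7]
finger_gap: 0.0145
t 7.2 pos [0.4382 0.2984 0.0342] toolx [-1.    -0.001  0.   ] tooly [-0.001  1.    -0.   ] z [-0. -0. -1.] gap 0.0145 F [-0.1  0.2  0.7] q [ 0.9   0.46 -0.46  0.   -0.65 -2.47]
shift tool [-0.0004  0.0004  0.0007]
```

```bash
python3 -m crank '[[1,[0,0,0.001],0],[1,[0,0,0],0],[1,[0,0,0],0]]'
```

```text
time_s: 7.45
tool_pos: [0.4383, 0.2985, 0.0334]
tcp_rot: [-0.0, 1.0, 0.0, 0.0]
wrist_force: [0.8, 1.1, -0.8]
finger_gap: 0.0146
```

```bash
python3 -m crank '[[1,[0,0,0.001],0],[1,[0,0,0],0],[1,[0,0,0],0]]'
```

```text
time_s: 7.7
tool_pos: [0.4384, 0.2986, 0.0333]
tcp_rot: [-0.001, 1.0, 0.0, 0.0]
wrist_force: [-1.7, -1.9, 5.3]
finger_gap: 0.0147
```

Contact (5 N). Release gently.

```bash
python3 -m crank '[[0.55,[0,0,0],0],[0.4,[0,0,0],0],[0.2,[0,0,0],0],[0,[0,0,0],0],[0,[0,0,0],0],[0,[0,0,-0.01],0],[0,[0,0,-0.03],0],[0,[0,0,-0.04],0],[0,[0,0,-0.03],0],[0,[0,0,-0.01],0]]'; python3 -c "
from h import *
go([.436,.026,.14],210)
snap('side','s7',(170,90,290,210),6)"
```

```text
time_s: 8.53
tool_pos: [0.4404, 0.3004, 0.1584]
tcp_rot: [-0.001, 1.0, 0.003, 0.004]
wrist_force: [-0.2, 0.9, 0.1]
finger_gap: 0.0428
t 8.53 pos [0.4404 0.3004 0.1584] toolx [-1.    -0.002 -0.008] tooly [-0.002  1.     0.007] z [ 0.008  0.007 -1.   ] gap 0.0428 F [-0.2  0.9  0.1] q [ 0.9   0.29 -0.33  0.   -0.94 -2.47]
shift tool [ 0.0051 -0.2745  0.0164]
jaw now 90.1 need world turn -60.1 deg => roll 1.049
```

View pics/s7.png

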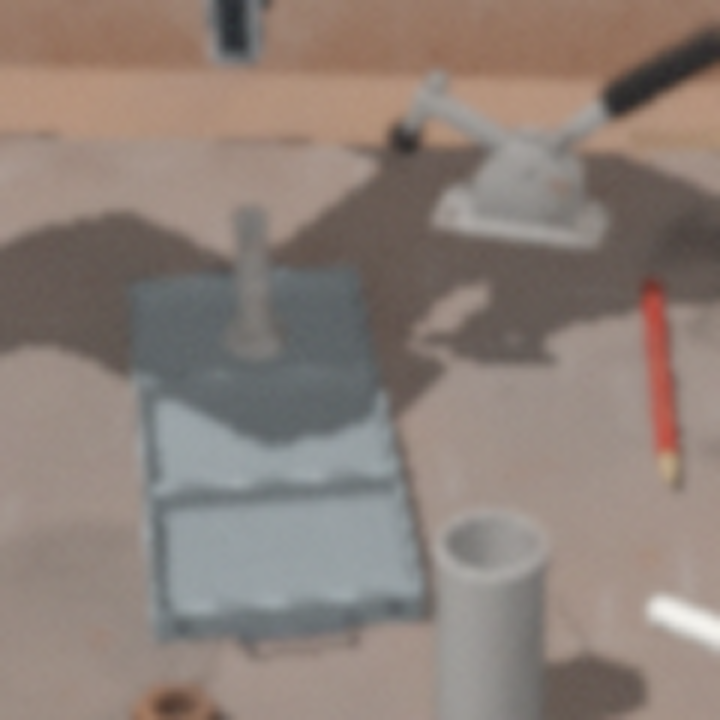

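```bash
python3 -m crank '[[-0.2,[0.001,-0.02,0],0],[-0.2,[0.001,-0.038,0],0],[-0.2,[0.001,-0.038,0],0],[-0.2,[0.001,-0.038,0],0],[-0.2,[0.001,-0.038,0],0],[-0.2,[0,-0.038,0],0],[-0.2,[0,-0.038,0],0],[-0.2,[0,-0.0265,0],-0.06],[-0.2,[0,0,0],-0.12],[-0.2,[0,0,0],-0.12]]'; python3 -m crank '[[-0.2,[0,0,0],-0.12],[-0.2,[0,0,0],-0.12],[-0.2,[0,0,0],-0.12],[-0.2,[0,0,0],-0.12],[-0.2,[0,0,0],-0.12],[-0.2,[0,0,0],-0.12],[-0.2,[0,0,0],-0.12],[-0.2,[0,0,0],-0.12],[-0.2,[0,0,0],-0.12],[-0.2,[0,0,0],-0.12]]';  python3 -m crank '[[-0.2,[0,0,0],-0.12],[-0.2,[0,0,0],-0.12],[-0.2,[0,0,0],-0.12],[-0.2,[0,0,0],-0.12],[-0.2,[0,0,0],-0.11],[-0.2,[0,0,0],0]]'; python3 -c "
from h import *
go([.436,.026,.14],210)
snap('side','s8',(140,90,300,250),5)
snap('top','t8',(200,150,330,260),6,1.5)"
```

```text
time_s: 9.42
tool_pos: [0.4325, 0.022, 0.1517]
tcp_rot: [-0.151, 0.989, -0.0, -0.001]
wrist_force: [-0.6, -0.1, -0.5]
finger_gap: 0.0514
time_s: 10.25
tool_pos: [0.4327, 0.0237, 0.1516]
tcp_rot: [-0.684, 0.729, 0.0, -0.001]
wrist_force: [-0.5, 0.5, -0.8]
finger_gap: 0.051
time_s: 10.75
tool_pos: [0.4328, 0.0237, 0.1517]
tcp_rot: [0.866, -0.501, -0.001, 0.001]
wrist_force: [-0.6, 0.4, 0.0]
finger_gap: 0.0512
t 10.75 pos [0.4328 0.0237 0.1517] toolx [ 0.498 -0.867 -0.   ] tooly [-0.867 -0.498  0.002] z [-0.002 -0.    -1.   ] gap 0.0512 F [-0.6  0.4  0. ] q [ 0.43  0.14 -0.55 -0.   -0.88  0.09]
shift tool [-0.0004 -0.004   0.0117]
jaw now -150.1 need world turn 0.1 deg => roll -0.002
```

View pics/s8.png

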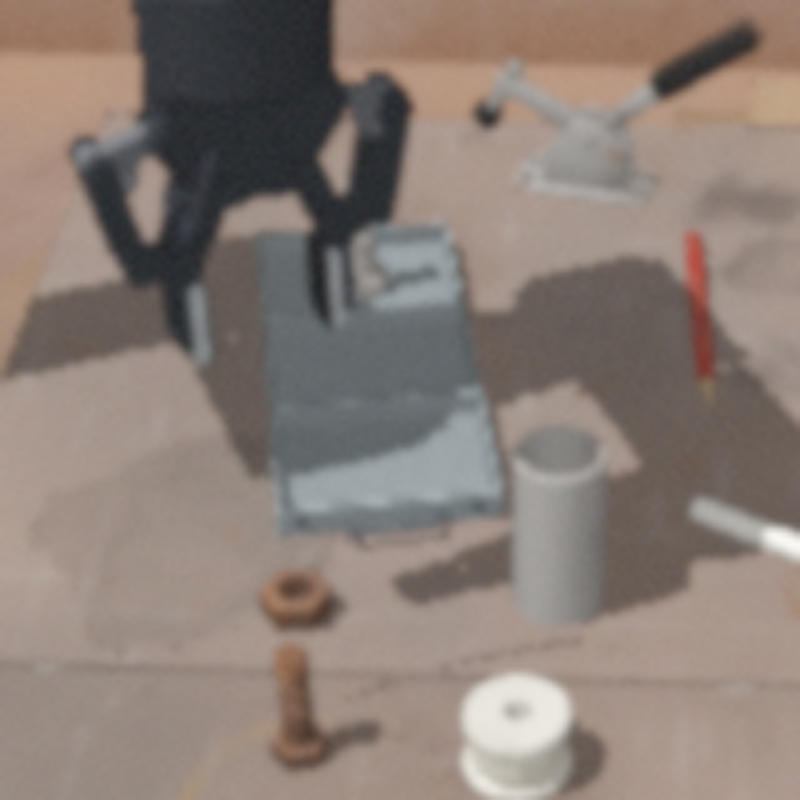

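View pics/t8.png

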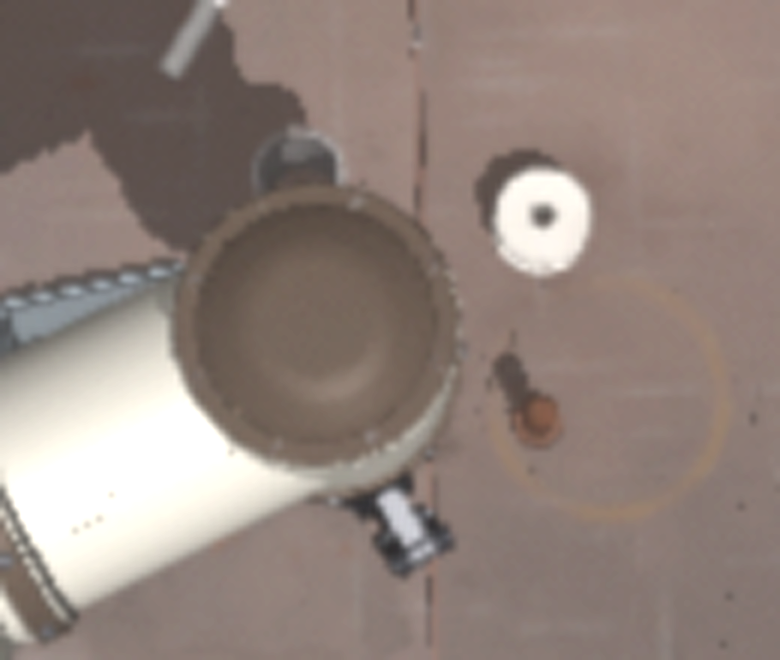

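```bash
python3 -m crank '[[-0.2,[0,-0.004,0.02],0],[-0.2,[0,0,0.03],0],[-0.2,[0,0,0.03],0],[-0.2,[0,0,0.03],0],[-0.2,[0,0,0.018],0],[-0.2,[0,0,0.004],0],[-0.2,[0,0,0],0],[-0.2,[0,0,0],0]]'; python3 -c "
from h import *
go([.436,.026,.006],210)
snap('side','s9',(140,110,260,230),6)"
```

```text
time_s: 11.52
tool_pos: [0.4376, 0.0262, 0.0209]
tcp_rot: [0.865, -0.502, 0.0, -0.0]
wrist_force: [0.7, 0.7, -0.4]
finger_gap: 0.0512
t 11.52 pos [0.4376 0.0262 0.0209] toolx [ 0.496 -0.868  0.   ] tooly [-0.868 -0.496 -0.001] z [ 0.001  0.    -1.   ] gap 0.0512 F [ 0.7  0.7 -0.4] q [ 0.43  0.37 -0.7   0.   -0.5   0.09]
shift tool [-0.0007  0.0015  0.0149]
jaw now -150.2 need world turn 0.2 deg => roll -0.004
```

View pics/s9.png

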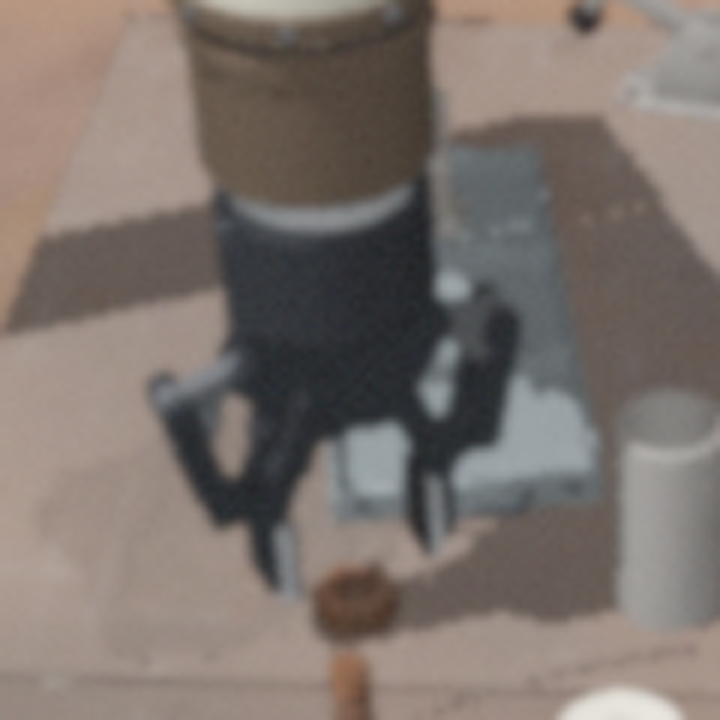

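```bash
python3 -m crank '[[-0.2,[-0.0007,0.001,0.008],0],[-0.2,[0,0,0.006],0],[-0.2,[0,0,0.0015],0],[0,[0,0,0],0],[0.2,[0,0,0],0],[0.4,[0,0,0],0],[1,[0,0,0],0],[1,[0,0,0],0],[1,[0,0,0],0]]'; python3 -c "
from h import *
st()
snap('side','s10',(140,110,260,230),6)"
```

```text
time_s: 12.32
tool_pos: [0.4359, 0.0261, 0.0053]
tcp_rot: [0.865, -0.501, 0.0, -0.0]
wrist_force: [-0.7, 0.4, 5.4]
finger_gap: 0.028
t 12.32 pos [0.4359 0.0261 0.0053] toolx [ 0.497 -0.868  0.   ] tooly [-0.868 -0.497 -0.001] z [ 0.001  0.    -1.   ] gap 0.028 F [-0.7  0.4  5.4] q [ 0.43  0.4  -0.71  0.   -0.46  0.09]
```

View pics/s10.png

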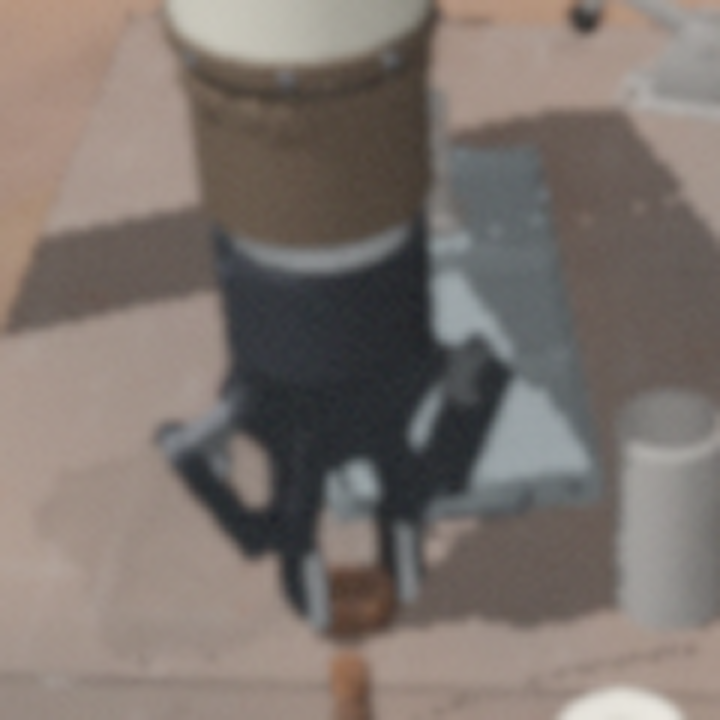

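```bash
python3 -m crank '[[1,[0,0,-0.008],0],[1,[0,0,-0.02],0],[1,[0,0,-0.03],0],[1,[0,0,-0.02],0.118],[1,[0,0,-0.01],0.118],[1,[0,0,0],0.118],[1,[0,0,0],0],[1,[0,0,0],0]]'; python3 -c "
from h import *
go([.453,.215,.05],189.7)"
```

```text
time_s: 13.03
tool_pos: [0.4354, 0.026, 0.093]
tcp_rot: [0.764, -0.645, -0.0, -0.0]
wrist_force: [-0.4, 0.7, -1.1]
finger_gap: 0.0276
t 13.03 pos [0.4354 0.026  0.093 ] toolx [ 0.168 -0.986 -0.   ] tooly [-0.986 -0.168 -0.   ] z [ 0.  0. -1.] gap 0.0276 F [-0.4  0.7 -1.1] q [ 0.43  0.23 -0.63 -0.   -0.71 -0.27]
shift tool [-0.1834 -0.0491  0.043 ]
jaw now -170.3 need world turn 0.0 deg => roll -0.001
```

```bash
python3 -m crank '[[1,[-0.015,-0.004,0],0],[1,[-0.03,-0.008,0],0],[1,[-0.035,-0.0095,0],0],[1,[-0.035,-0.0095,0],0],[1,[-0.035,-0.0095,0],0],[1,[-0.023,-0.006,0],0],[1,[-0.0104,-0.0026,0.01],0],[1,[0,0,0.02],0],[1,[0,0,0.01],0],[1,[0,0,0],0]]'; python3 -c "
from h import *
go([.453,.215,.0095],189.7)
snap('side','s11',(150,90,270,210),6)"
```

```text
time_s: 13.87
tool_pos: [0.4514, 0.213, 0.0494]
tcp_rot: [0.764, -0.646, -0.001, 0.004]
wrist_force: [-0.9, 0.0, -0.1]
finger_gap: 0.0281
t 13.87 pos [0.4514 0.213  0.0494] toolx [ 0.166 -0.986  0.004] tooly [-0.986 -0.166  0.007] z [-0.006 -0.005 -1.   ] gap 0.0281 F [-0.9  0.  -0.1] q [ 0.77  0.4  -0.52 -0.   -0.66 -0.6 ]
shift tool [-0.0019 -0.0022  0.0399]
jaw now -170.4 need world turn 0.1 deg => roll -0.002
```

View pics/s11.png

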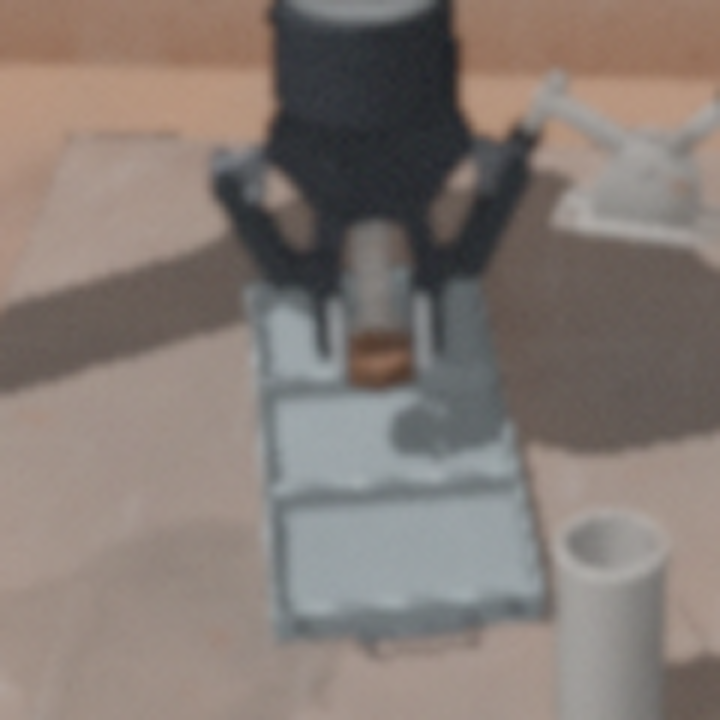

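```bash
python3 -m crank '[[1,[-0.001,-0.001,0.008],0],[1,[0,0,0.012],0],[1,[0,0,0.01],0],[1,[0,0,0.005],0],[1,[0,0,0.002],0],[1,[0,0,0],0],[1,[0,0,0],0]]'; python3 -c "
from h import *
go([.453,.215,.0095],189.7)"
```

```text
time_s: 14.5
tool_pos: [0.4549, 0.2163, 0.0161]
tcp_rot: [0.763, -0.646, 0.0, -0.0]
wrist_force: [0.1, 0.0, -1.1]
finger_gap: 0.0275
t 14.5 pos [0.4549 0.2163 0.0161] toolx [ 0.165 -0.986 -0.   ] tooly [-0.986 -0.165 -0.001] z [ 0.001  0.    -1.   ] gap 0.0275 F [ 0.1  0.  -1.1] q [ 0.77  0.46 -0.54  0.   -0.57 -0.6 ]
shift tool [0.001  0.0021 0.0066]
jaw now -170.5 need world turn 0.2 deg => roll -0.003
```

```bash
python3 -m crank '[[1,[0,0.001,0.004],0],[1,[0,0,0.002],0],[1,[0,0,0.001],0],[1,[0,0,0],0],[1,[0,0,0],0]]'; python3 -c "
from h import *
st()"
```

```text
time_s: 14.92
tool_pos: [0.4536, 0.216, 0.0093]
tcp_rot: [0.763, -0.646, 0.0, 0.0]
wrist_force: [-2.4, -0.4, 5.0]
finger_gap: 0.028
t 14.92 pos [0.4536 0.216  0.0093] toolx [ 0.165 -0.986  0.   ] tooly [-0.986 -0.165 -0.   ] z [ 0. -0. -1.] gap 0.028 F [-2.4 -0.4  5. ] q [ 0.77  0.47 -0.55  0.   -0.56 -0.6 ]
```

```bash
python3 -m crank '[[0.2,[0,0,0],0],[0.1,[0,0,0],0],[-0.1,[0,0,0],0],[-0.1,[0,0,0],0],[-0.1,[0,0,-0.008],0],[-0.1,[0,0,-0.03],0],[-0.3,[0,0,-0.04],0],[-0.5,[0,0,-0.04],0],[-0.5,[0,0,-0.03],0],[-0.5,[0,0,-0.01],0]]'; python3 -c "
from h import *
go([.557,.0415,.16],189.7)
snap('side','s12',(150,90,310,250),5)"
```

```text
time_s: 15.75
tool_pos: [0.456, 0.2176, 0.1729]
tcp_rot: [0.764, -0.646, 0.001, -0.005]
wrist_force: [-0.0, 0.2, 0.4]
finger_gap: 0.0642
t 15.75 pos [0.456  0.2176 0.1729] toolx [ 0.166 -0.986 -0.005] tooly [-0.986 -0.166 -0.01 ] z [ 0.009  0.006 -1.   ] gap 0.0642 F [-0.   0.2  0.4] q [ 0.77  0.23 -0.38  0.   -0.95 -0.6 ]
shift tool [ 0.1905 -0.0702  0.0127]
jaw now -170.4 need world turn 0.1 deg => roll -0.002
```

View pics/s12.png

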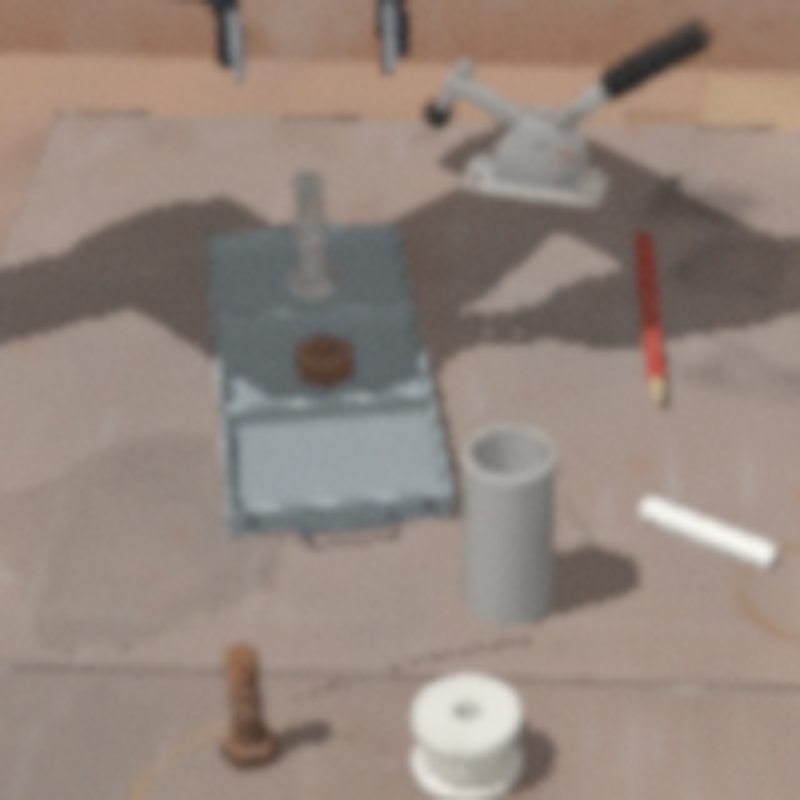

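```bash
python3 -m crank '[[-0.7,[0.02,-0.007,0],0],[-0.7,[0.037,-0.0135,0],0],[-0.7,[0.037,-0.0135,0],0],[-0.7,[0.037,-0.0135,0],0],[-0.7,[0.035,-0.0135,0],0],[-0.7,[0.02,-0.0075,0],0],[-0.7,[0.0045,-0.0017,0],0],[-0.7,[0,0,0],0],[-0.7,[0,0,0],0]]'; python3 -c "
from h import *
go([.557,.0415,.045],189.7)"
```

```text
time_s: 16.55
tool_pos: [0.5536, 0.0398, 0.1659]
tcp_rot: [0.763, -0.646, -0.001, 0.001]
wrist_force: [-0.1, -0.2, 0.4]
finger_gap: 0.0726
t 16.55 pos [0.5536 0.0398 0.1659] toolx [ 0.165 -0.986 -0.   ] tooly [-0.986 -0.165  0.002] z [-0.002 -0.    -1.   ] gap 0.0726 F [-0.1 -0.2  0.4] q [ 0.36  0.32 -0.26 -0.   -0.99 -0.2 ]
shift tool [-0.0011 -0.0039  0.1209]
jaw now -170.5 need world turn 0.2 deg => roll -0.004
```

```bash
python3 -m crank '[[-0.7,[-0.001,-0.003,0.01],0],[-0.7,[0,0,0.02],0],[-0.7,[0,0,0.015],0],[-0.7,[0,0,0.005],0],[-0.7,[0,0,0],0],[-0.7,[0,0,0],0]]'; python3 -c "
from h import *
go([.557,.0415,.045],189.7)
snap('side','s13',(170,90,330,250),5)"
```

```text
time_s: 17.05
tool_pos: [0.5572, 0.042, 0.1169]
tcp_rot: [0.764, -0.645, 0.0, 0.0]
wrist_force: [0.3, 0.1, 0.8]
finger_gap: 0.0727
t 17.05 pos [0.5572 0.042  0.1169] toolx [ 0.167 -0.986  0.   ] tooly [-0.986 -0.167  0.   ] z [-0. -0. -1.] gap 0.0727 F [0.3 0.1 0.8] q [ 0.37  0.38 -0.31  0.   -0.88 -0.2 ]
shift tool [0.0004 0.0003 0.0719]
jaw now -170.4 need world turn 0.1 deg => roll -0.002
```

View pics/s13.png

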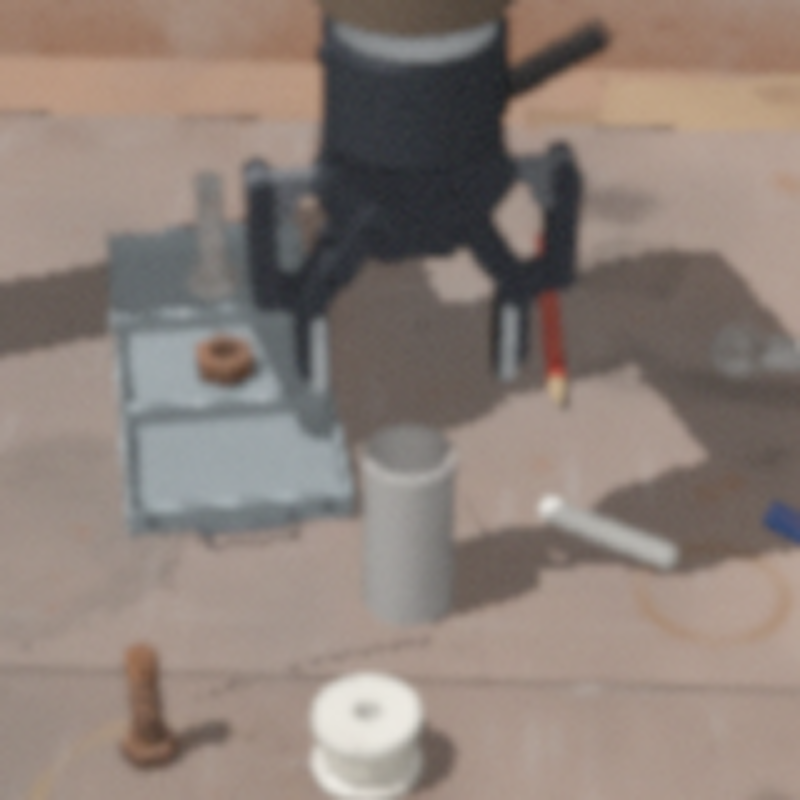

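Fingertips straddle the pipe symmetrically (312 / 510 vs pipe 363–457). Descend.

```bash
python3 -m crank '[[-0.7,[0,0,0.01],0],[-0.7,[0,0,0.02],0],[-0.7,[0,0,0.02],0],[-0.7,[0,0,0.015],0],[-0.7,[0,0,0.005],0],[-0.7,[0,0,0],0],[-0.7,[0,0,0],0]]'; python3 -m crank '[[-0.4,[0,0,0],0],[-0.3,[0,0,0],0],[-0.15,[0,0,0],0],[0,[0,0,0],0],[1,[0,0,0],0],[1,[0,0,0],0],[1,[0,0,0],0]]'; python3 -c "
from h import *
go([.467,.131,.15],189.7)
snap('side','s14',(170,90,330,250),5)"
```

```text
time_s: 17.68
tool_pos: [0.5577, 0.0413, 0.0473]
tcp_rot: [0.763, -0.646, 0.0, -0.0]
wrist_force: [0.3, 0.1, 0.0]
finger_gap: 0.0725
time_s: 18.27
tool_pos: [0.5574, 0.0412, 0.0477]
tcp_rot: [0.763, -0.646, 0.0, -0.0]
wrist_force: [-1.4, -0.7, 6.3]
finger_gap: 0.0407
t 18.27 pos [0.5574 0.0412 0.0477] toolx [ 0.165 -0.986  0.   ] tooly [-0.986 -0.165 -0.001] z [ 0.001  0.    -1.   ] gap 0.0407 F [-1.4 -0.7  6.3] q [ 0.36  0.47 -0.38  0.   -0.72 -0.2 ]
shift tool [-0.1035  0.0742 -0.1024]
jaw now -170.5 need world turn 0.2 deg => roll -0.003
```

View pics/s14.png

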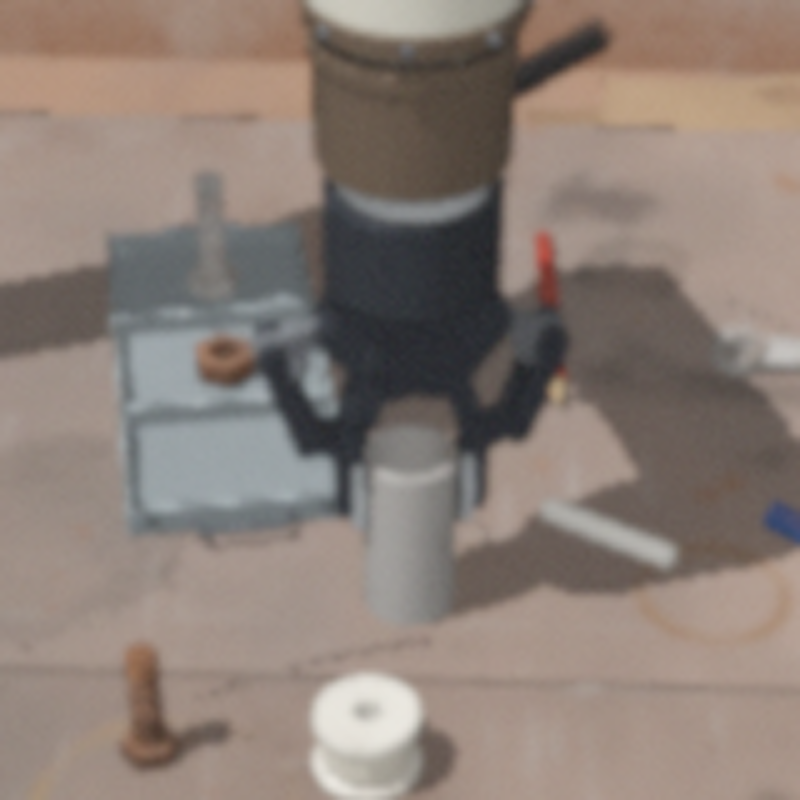

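```bash
python3 -m crank '[[1,[0,0,-0.008],0],[1,[0,0,-0.02],0],[1,[0,0,-0.025],0],[1,[-0.005,0.0035,-0.015],0],[1,[-0.02,0.0145,-0.005],0],[1,[-0.03,0.0215,0],0],[1,[-0.03,0.0215,0],0],[1,[-0.014,0.01,0],0],[1,[-0.0045,0.003,0],0],[1,[0,0,0],0]]'; python3 -c "
from h import *
go([.467,.131,.056],189.7)"
```

```text
time_s: 19.15
tool_pos: [0.4663, 0.1318, 0.12]
tcp_rot: [0.764, -0.645, -0.0, -0.0]
wrist_force: [0.3, 0.1, -0.8]
finger_gap: 0.0406
t 19.15 pos [0.4663 0.1318 0.12  ] toolx [ 0.167 -0.986 -0.   ] tooly [-0.986 -0.167 -0.   ] z [ 0.  0. -1.] gap 0.0406 F [ 0.3  0.1 -0.8] q [ 0.61  0.27 -0.48 -0.   -0.82 -0.44]
shift tool [ 0.0009 -0.0005  0.064 ]
jaw now -170.4 need world turn 0.1 deg => roll -0.001
```

```bash
python3 -m crank '[[1,[0,0,0.01],0],[1,[0,0,0.02],0],[1,[0,0,0.02],0],[1,[0,0,0.008],0],[1,[0,0,0.004],0],[1,[0,0,0],0],[1,[0,0,0],0]]'; python3 -c "
from h import *
go([.467,.131,.052],189.7)
snap('side','s15',(150,100,290,240),5)"
```

```text
time_s: 19.73
tool_pos: [0.468, 0.131, 0.0582]
tcp_rot: [0.763, -0.646, 0.0, -0.0]
wrist_force: [-0.1, -0.3, -1.6]
finger_gap: 0.0404
t 19.73 pos [0.468  0.131  0.0582] toolx [ 0.165 -0.986 -0.   ] tooly [-0.986 -0.165 -0.001] z [ 0.001  0.    -1.   ] gap 0.0404 F [-0.1 -0.3 -1.6] q [ 0.61  0.36 -0.55  0.   -0.66 -0.44]
shift tool [-0.0001  0.001   0.0062]
jaw now -170.5 need world turn 0.2 deg => roll -0.004
```

View pics/s15.png

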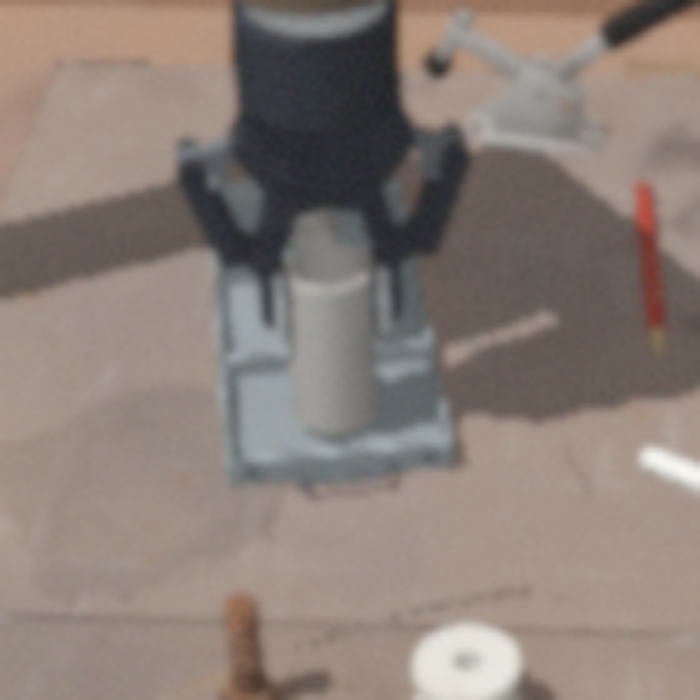

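```bash
python3 -m crank '[[1,[0,0,0.003],0],[1,[0,0,0.002],0],[1,[0,0,0.001],0],[1,[0,0,0],0],[1,[0,0,0],0]]'; python3 -c "
from h import *
st()"
```

```text
time_s: 20.2
tool_pos: [0.4671, 0.1311, 0.0519]
tcp_rot: [0.763, -0.646, 0.0, -0.0]
wrist_force: [0.3, -0.2, -2.5]
finger_gap: 0.041
t 20.2 pos [0.4671 0.1311 0.0519] toolx [ 0.165 -0.986 -0.   ] tooly [-0.986 -0.165 -0.   ] z [ 0.  0. -1.] gap 0.041 F [ 0.3 -0.2 -2.5] q [ 0.61  0.37 -0.56  0.   -0.64 -0.44]
```

```bash
python3 -m crank '[[1,[0,0,0.001],0],[1,[0,0,0],0],[1,[0,0,0],0]]'; python3 -c "
from h import *
st()"
```

```text
time_s: 20.45
tool_pos: [0.4672, 0.1312, 0.0516]
tcp_rot: [0.763, -0.646, 0.0, -0.0]
wrist_force: [-2.0, -0.7, 4.8]
finger_gap: 0.0405
t 20.45 pos [0.4672 0.1312 0.0516] toolx [ 0.166 -0.986 -0.   ] tooly [-0.986 -0.166 -0.001] z [ 0.001  0.    -1.   ] gap 0.0405 F [-2.  -0.7  4.8] q [ 0.61  0.37 -0.56  0.   -0.64 -0.44]
```

Contact. Release, rise, and head for the reel.

```bash
python3 -m crank '[[-0.1,[0,0,0],0],[-0.3,[0,0,0],0],[-0.5,[0,0,0],0],[-0.5,[0,0,0],0],[-0.5,[0,0,-0.01],0],[-0.5,[0,0,-0.03],0],[-0.7,[0,0,-0.04],0],[-0.7,[0,0,-0.03],0],[-0.7,[0,0,-0.01],0],[-0.7,[0,0,0],0]]'; python3 -c "
from h import *
go([.5435,-.0715,.14],183.4)
snap('side','s16',(150,100,290,240),5)"
```

```text
time_s: 21.28
tool_pos: [0.4689, 0.1321, 0.1742]
tcp_rot: [0.763, -0.646, 0.001, -0.004]
wrist_force: [0.2, 0.1, -0.4]
finger_gap: 0.0727
t 21.28 pos [0.4689 0.1321 0.1742] toolx [ 0.166 -0.986 -0.003] tooly [-0.986 -0.166 -0.007] z [ 0.007  0.004 -1.   ] gap 0.0727 F [ 0.2  0.1 -0.4] q [ 0.61  0.2  -0.41  0.   -0.95 -0.44]
shift tool [ 0.2132 -0.0396  0.0339]
jaw now -170.5 need world turn -6.1 deg => roll 0.107
```

View pics/s16.png

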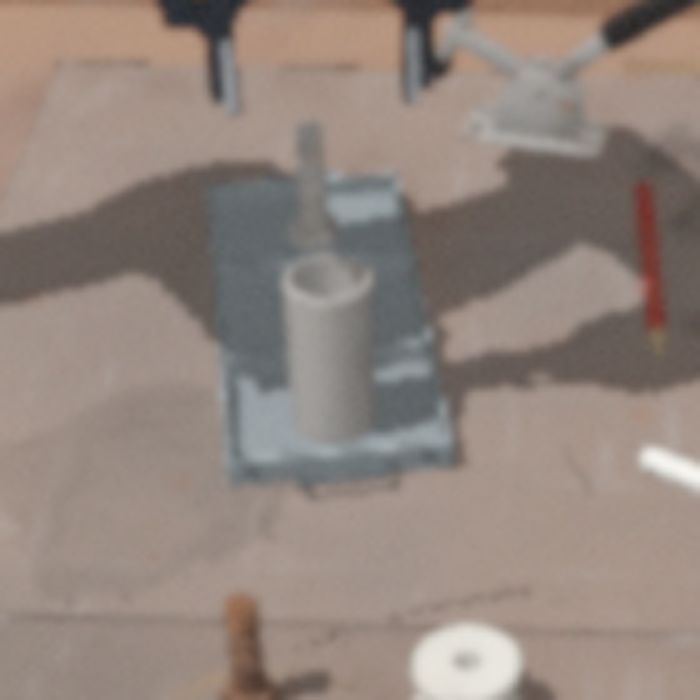

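```bash
python3 -m crank '[[-0.7,[0.018,-0.0035,0],0],[-0.7,[0.036,-0.0065,0],0],[-0.7,[0.036,-0.0065,0],0],[-0.7,[0.036,-0.0065,0],0],[-0.7,[0.036,-0.0065,0],0],[-0.7,[0.03,-0.006,0],0],[-0.7,[0.016,-0.003,0.01],0],[-0.7,[0.005,-0.001,0.01],0.107],[-0.7,[0,0,0.005],0],[-0.7,[0,0,0],0]]'; python3 -c "
from h import *
go([.5435,-.0715,.006],183.4)
snap('side','s17',(170,110,310,250),5)"
```

```text
time_s: 22.17
tool_pos: [0.5393, -0.0729, 0.1427]
tcp_rot: [0.728, -0.686, -0.002, 0.002]
wrist_force: [-1.2, -0.1, -0.7]
finger_gap: 0.0725
t 22.17 pos [ 0.5393 -0.0729  0.1427] toolx [ 0.06  -0.998 -0.   ] tooly [-0.998 -0.06   0.006] z [-0.006 -0.    -1.   ] gap 0.0725 F [-1.2 -0.1 -0.7] q [ 0.16  0.33 -0.31 -0.   -0.93 -0.1 ]
shift tool [-0.0011 -0.0052  0.1366]
jaw now -176.6 need world turn -0.0 deg => roll 0.001
```

View pics/s17.png

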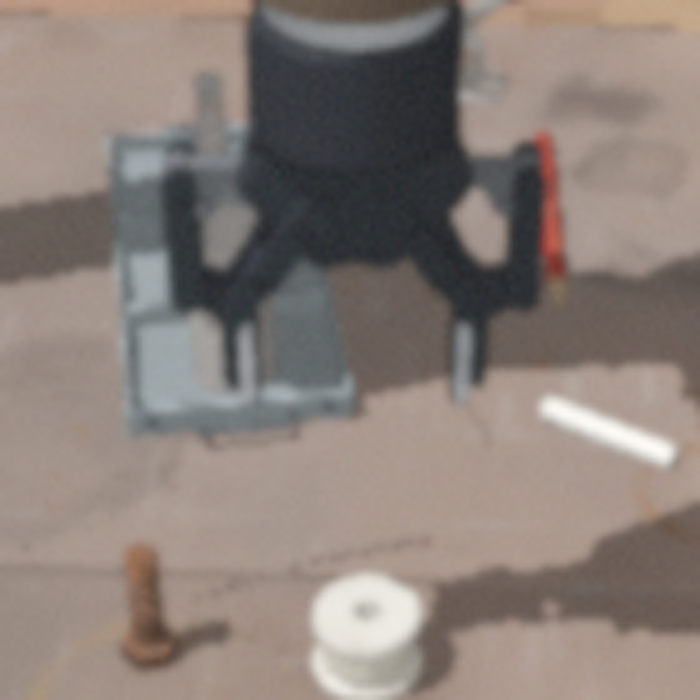

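```bash
python3 -m crank '[[-0.7,[-0.0005,-0.002,0.02],0],[-0.7,[-0.0005,-0.002,0.03],0],[-0.7,[0,0,0.03],0],[-0.7,[0,0,0.025],0],[-0.7,[0,0,0.01],0],[-0.7,[0,0,0],0],[-0.7,[0,0,0],0]]'; python3 -c "
from h import *
go([.5435,-.0715,.008],183.4)
snap('side','s18',(170,130,310,270),5)"
```

```text
time_s: 22.8
tool_pos: [0.5458, -0.0707, 0.0314]
tcp_rot: [0.728, -0.685, 0.0, -0.0]
wrist_force: [0.6, -0.2, 0.1]
finger_gap: 0.0725
t 22.8 pos [ 0.5458 -0.0707  0.0314] toolx [ 0.061 -0.998  0.   ] tooly [-0.998 -0.061 -0.001] z [ 0.001 -0.    -1.   ] gap 0.0725 F [ 0.6 -0.2  0.1] q [ 0.17  0.49 -0.41  0.   -0.67 -0.11]
shift tool [0.0006 0.0024 0.0234]
jaw now -176.5 need world turn -0.1 deg => roll 0.002
```

View pics/s18.png

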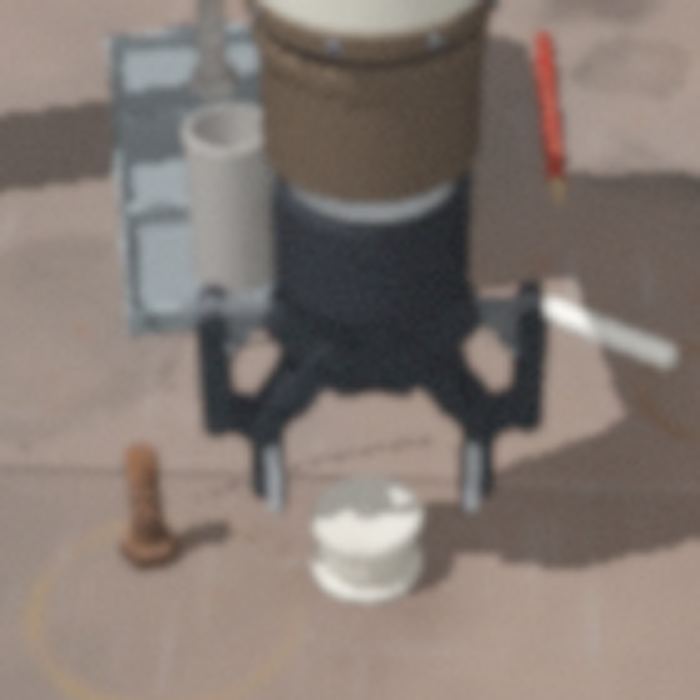

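```bash
python3 -m crank '[[-0.7,[0,0.0015,0.01],0],[-0.7,[0,0,0.008],0],[-0.7,[0,0,0.003],0],[-0.7,[0,0,0],0],[-0.3,[0,0,0],0],[-0.2,[0,0,0],0],[-0.1,[0,0,0],0],[0.1,[0,0,0],0],[1,[0,0,0],0],[1,[0,0,0],0]]'; python3 -c "
from h import *
go([.5435,-.0715,.008],183.4)
snap('side','s19',(170,130,310,270),5)"
```

```text
time_s: 23.68
tool_pos: [0.5439, -0.0714, 0.0106]
tcp_rot: [0.728, -0.686, 0.0, -0.0]
wrist_force: [-0.8, 0.3, 6.1]
finger_gap: 0.0424
t 23.68 pos [ 0.5439 -0.0714  0.0106] toolx [ 0.059 -0.998  0.   ] tooly [-0.998 -0.059 -0.001] z [ 0.001 -0.    -1.   ] gap 0.0424 F [-0.8  0.3  6.1] q [ 0.17  0.52 -0.43  0.   -0.62 -0.11]
shift tool [0.0001 0.0004 0.0026]
jaw now -176.6 need world turn 0.0 deg => roll -0.0
```

View pics/s19.png

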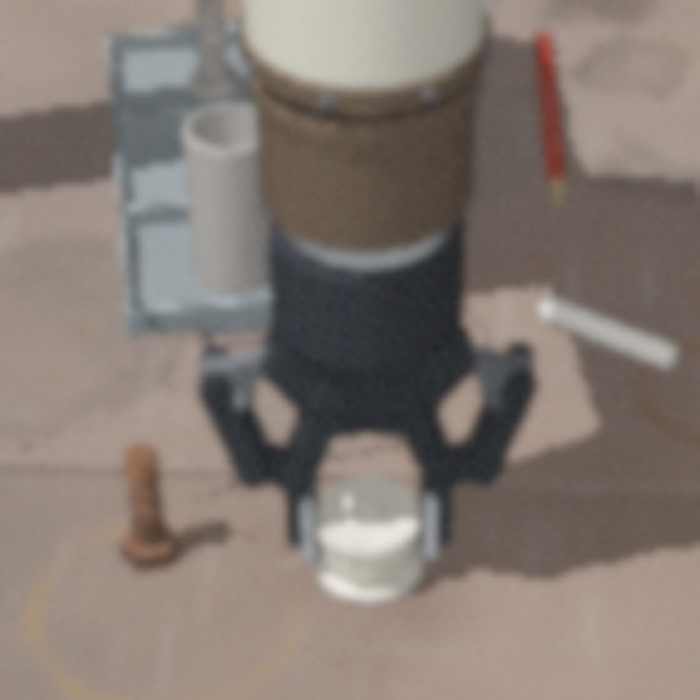

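```bash
python3 -m crank '[[1,[0,0,0],0],[1,[0,0,0],0]]'; python3 -m crank '[[1,[0,0,-0.005],0],[1,[0,0,-0.015],0],[1,[0,0,-0.015],0],[1,[0,0,-0.005],0],[1,[0,0,0],0]]'; python3 -c "
from h import *
go([.46,-.249,.09],183.4)
snap('side','s20',(170,130,310,270),5)"
```

```text
time_s: 23.9
tool_pos: [0.544, -0.0714, 0.0106]
tcp_rot: [0.728, -0.686, 0.0, -0.0]
wrist_force: [-1.8, -0.4, 4.8]
finger_gap: 0.0424
time_s: 24.32
tool_pos: [0.5447, -0.0712, 0.0511]
tcp_rot: [0.728, -0.686, 0.001, -0.001]
wrist_force: [0.4, 0.5, -0.5]
finger_gap: 0.0423
t 24.32 pos [ 0.5447 -0.0712  0.0511] toolx [ 0.059 -0.998 -0.   ] tooly [-0.998 -0.059 -0.003] z [ 0.003  0.001 -1.   ] gap 0.0423 F [ 0.4  0.5 -0.5] q [ 0.17  0.46 -0.4   0.   -0.71 -0.11]
shift tool [ 0.1725  0.0949 -0.0393]
jaw now -176.6 need world turn 0.0 deg => roll -0.0
```

View pics/s20.png

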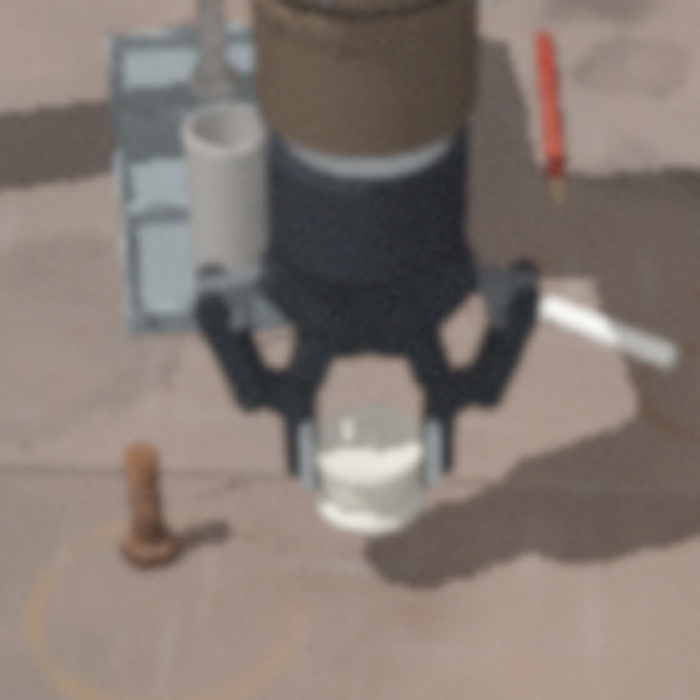

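```bash
python3 -m crank '[[1,[0.01,0.0035,-0.01],0],[1,[0.025,0.009,-0.015],0],[1,[0.034,0.0125,-0.01],0],[1,[0.034,0.0125,0],0],[1,[0.034,0.0125,0],0],[1,[0.034,0.0125,0],0],[1,[0.034,0.0125,0],0],[1,[0.026,0.0095,0],0],[1,[0.016,0.006,0],0],[1,[0.007,0.0025,0],0]]'; python3 -m crank '[[1,[0,0,0],0],[1,[0,0,0],0]]'; python3 -c "
from h import *
go([.466,-.3345,.05],183.4)
snap('side','s21',(110,150,310,384),3)
snap('top','t21',(310,150,430,270),6,1.3)"
```

```text
time_s: 25.2
tool_pos: [0.4638, -0.3328, 0.0841]
tcp_rot: [0.726, -0.687, -0.001, 0.0]
wrist_force: [-0.8, -0.4, -1.5]
finger_gap: 0.0419
time_s: 25.37
tool_pos: [0.4653, -0.3303, 0.0844]
tcp_rot: [0.727, -0.686, -0.001, 0.0]
wrist_force: [0.5, 0.6, -0.7]
finger_gap: 0.042
t 25.37 pos [ 0.4653 -0.3303  0.0844] toolx [ 0.058 -0.998 -0.001] tooly [-0.998 -0.058  0.001] z [-0.001  0.001 -1.   ] gap 0.042 F [ 0.5  0.6 -0.7] q [-0.33  0.44 -0.31 -0.   -0.82  0.39]
shift tool [ 0.0043 -0.0005  0.0344]
jaw now -176.7 need world turn 0.1 deg => roll -0.001
```

View pics/s21.png

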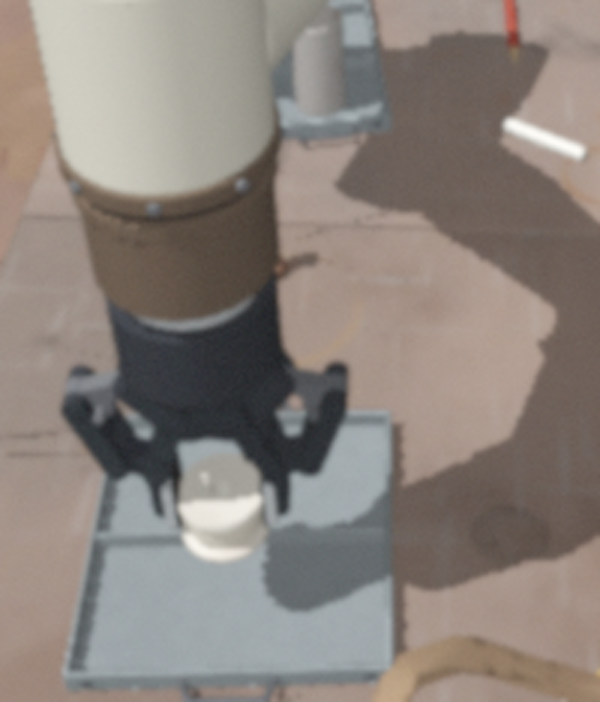

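View pics/t21.png

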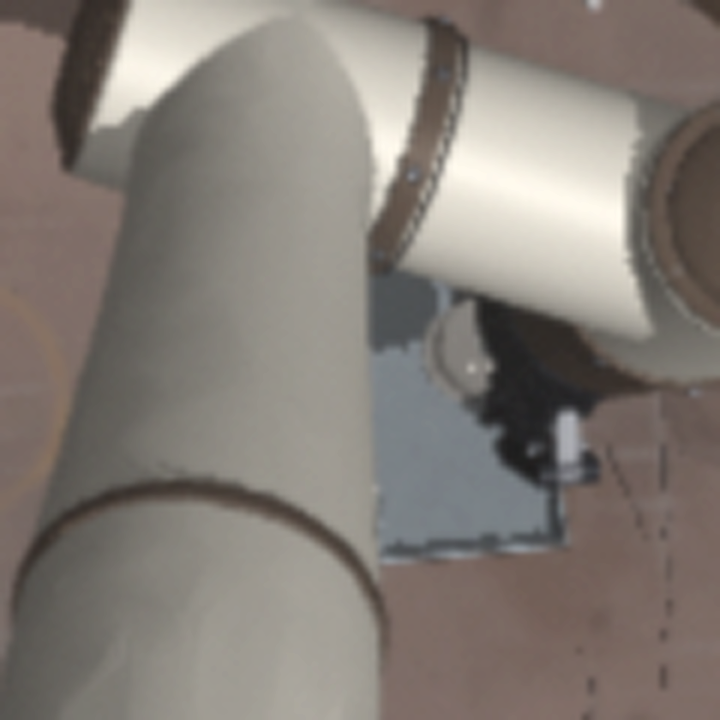

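```bash
python3 -c "
from h import *
c=lambda X,Y:(110+(X+.5)/3-.5,150+(Y+.5)/3-.5)
for p in ((390,413),(390,670),(68,675),(98,540),(390,530)): print(p,atz('side',c(*p),.016).round(4))"
```

```text
(390, 413) [ 0.544  -0.2055  0.016 ]
(390, 670) [ 0.5535 -0.3757  0.016 ]
(68, 675) [ 0.3856 -0.3846  0.016 ]
(98, 540) [ 0.3827 -0.3034  0.016 ]
(390, 530) [ 0.5487 -0.2905  0.016 ]
```

```bash
python3 -m crank '[[1,[0.005,0,0.01],0],[1,[0,0,0.02],0],[1,[0,0,0.018],0],[1,[0,0,0.008],0],[1,[0,0,0.003],0],[1,[0,0,0],0],[1,[0,0,0],0]]'; python3 -c "
from h import *
go([.466,-.3355,.0145],183.4)"
```

```text
time_s: 26.05
tool_pos: [0.4668, -0.3354, 0.0263]
tcp_rot: [0.728, -0.686, 0.0, -0.0]
wrist_force: [0.2, -1.0, -0.4]
finger_gap: 0.0421
t 26.05 pos [ 0.4668 -0.3354  0.0263] toolx [ 0.06  -0.998  0.001] tooly [-0.998 -0.06  -0.001] z [ 0.001 -0.001 -1.   ] gap 0.0421 F [ 0.2 -1.  -0.4] q [-0.34  0.53 -0.36  0.   -0.69  0.4 ]
shift tool [0.     0.0008 0.0118]
jaw now -176.6 need world turn -0.0 deg => roll 0.001
```

```bash
python3 -m crank '[[1,[0,0,0.005],0],[1,[0,0,0.003],0],[1,[0,0,0.002],0],[1,[0,0,0.001],0],[1,[0,0,0],0],[1,[0,0,0],0]]'
```

```text
time_s: 26.55
tool_pos: [0.4662, -0.3355, 0.0149]
tcp_rot: [0.728, -0.686, 0.0, -0.0]
wrist_force: [0.1, 0.1, -0.7]
finger_gap: 0.0425
```

```bash
python3 -m crank '[[1,[0,0,0.001],0],[1,[0,0,0],0],[1,[0,0,0],0]]'
```

```text
time_s: 26.8
tool_pos: [0.4663, -0.3355, 0.0146]
tcp_rot: [0.728, -0.686, 0.0, -0.0]
wrist_force: [-0.1, 1.4, 5.4]
finger_gap: 0.0422
```

Contact. Release and rise.

```bash
python3 -m crank '[[-0.1,[0,0,0],0],[-0.3,[0,0,0],0],[-0.5,[0,0,0],0],[-0.5,[0,0,0],0],[-0.5,[0,0,-0.01],0],[-0.5,[0,0,-0.03],0],[-0.5,[0,0,-0.04],0],[-0.2,[0,0,-0.035],0],[-0.2,[0,0,-0.01],0],[-0.2,[0,0,0],0]]'; python3 -c "
from h import *
go([.650,.085,.14],239)
snap('side','s22',(110,150,310,384),3)"
```

```text
time_s: 27.63
tool_pos: [0.4684, -0.3364, 0.1437]
tcp_rot: [0.728, -0.686, 0.004, -0.002]
wrist_force: [0.2, 0.1, -0.9]
finger_gap: 0.0513
t 27.63 pos [ 0.4684 -0.3364  0.1437] toolx [ 0.059 -0.998  0.004] tooly [-0.998 -0.059 -0.008] z [ 0.009 -0.004 -1.   ] gap 0.0513 F [ 0.2  0.1 -0.9] q [-0.34  0.38 -0.24  0.   -0.94  0.4 ]
shift tool [-0.4099 -0.2064  0.0037]
jaw now -176.6 need world turn 55.6 deg => roll -0.97
```

View pics/s22.png

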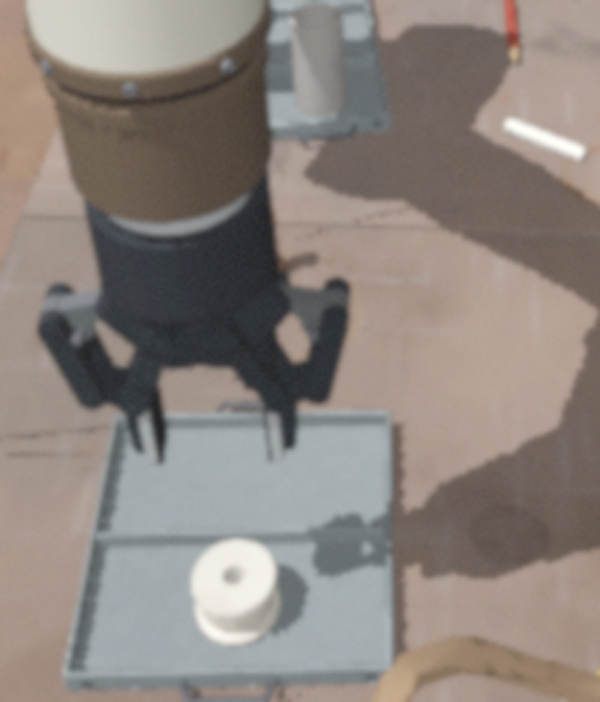

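```bash
python3 -m crank '[[-0.2,[-0.02,-0.01,0],0],[-0.2,[-0.033,-0.0165,0],0],[-0.2,[-0.033,-0.0165,0],0],[-0.2,[-0.033,-0.0165,0],0],[-0.2,[-0.033,-0.0165,0],0],[-0.2,[-0.033,-0.0165,0],0],[-0.2,[-0.033,-0.0165,0],0],[-0.2,[-0.033,-0.0165,0],0],[-0.2,[-0.033,-0.0165,0],0],[-0.2,[-0.033,-0.0165,0],0]]'; python3 -m crank '[[-0.2,[-0.033,-0.0165,0],0],[-0.2,[-0.033,-0.0165,0],0],[-0.2,[-0.022,-0.011,0],0],[-0.2,[-0.005,-0.003,0],-0.07],[-0.2,[0,0,0],-0.12],[-0.2,[0,0,0],-0.12],[-0.2,[0,0,0],-0.12],[-0.2,[0,0,0],-0.12],[-0.2,[0,0,0],-0.12],[-0.2,[0,0,0],-0.12]]';  python3 -m crank '[[-0.2,[0,0,0],-0.12],[-0.2,[0,0,0],-0.06],[-0.2,[0,0,0],0]]'; python3 -c "
from h import *
go([.650,.085,.05],239)
snap('side','s23',(230,100,350,220),6)
snap('top','t23',(190,100,310,200),6,1)"
```

```text
time_s: 28.52
tool_pos: [0.6049, -0.0079, 0.1369]
tcp_rot: [0.728, -0.686, -0.001, 0.001]
wrist_force: [-0.3, -1.2, 0.3]
finger_gap: 0.0512
time_s: 29.35
tool_pos: [0.6459, 0.0858, 0.1365]
tcp_rot: [0.937, -0.35, -0.002, 0.001]
wrist_force: [0.6, -0.9, 0.5]
finger_gap: 0.0511
time_s: 29.6
tool_pos: [0.646, 0.0857, 0.1367]
tcp_rot: [0.964, -0.267, -0.002, 0.001]
wrist_force: [-0.4, -0.3, -0.9]
finger_gap: 0.0514
t 29.6 pos [0.646  0.0857 0.1367] toolx [ 0.857 -0.515 -0.003] tooly [-0.515 -0.857  0.003] z [-0.004 -0.001 -1.   ] gap 0.0514 F [-0.4 -0.3 -0.9] q [ 0.38  0.51 -0.04 -0.   -1.02  0.65]
shift tool [ 0.0041 -0.0017  0.0867]
jaw now -121.0 need world turn 0.0 deg => roll -0.0
```

View pics/s23.png

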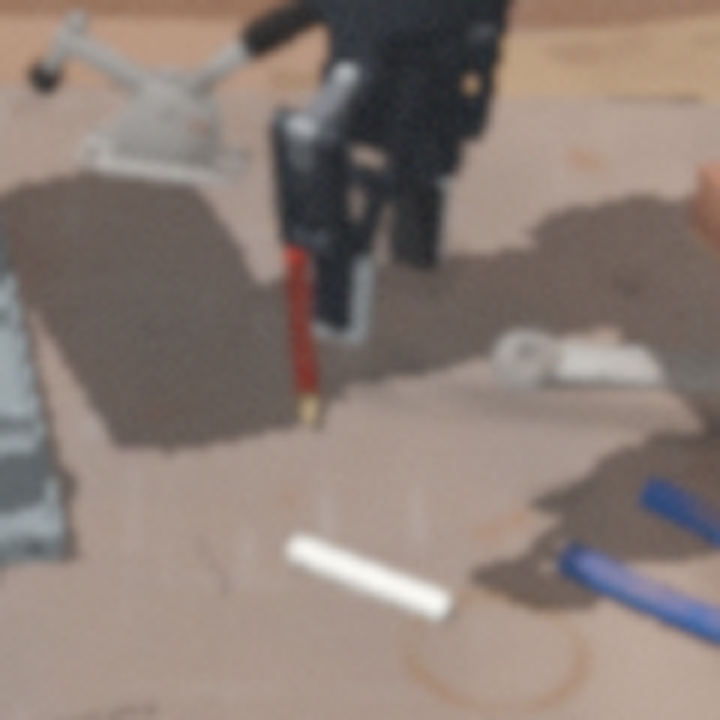

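View pics/t23.png

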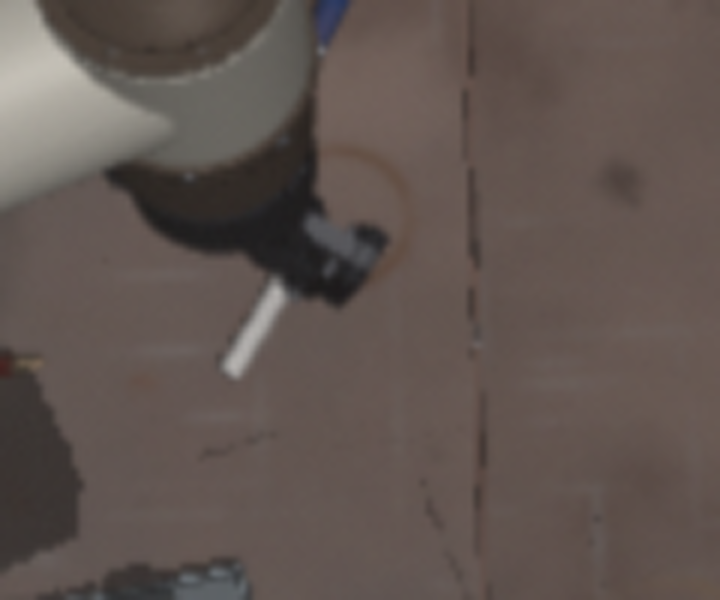

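```bash
python3 -m crank '[[-0.2,[0.0035,-0.001,0.01],0],[-0.2,[0,0,0.025],0],[-0.2,[0,0,0.03],0],[-0.2,[0,0,0.025],0],[-0.2,[0,0,0.01],0],[-0.2,[0,0,0.004],0],[-0.2,[0,0,0],0],[-0.2,[0,0,0],0]]'; python3 -c "
from h import *
go([.651,.085,.0055],239)
snap('side','s24',(230,100,350,220),6)
snap('top','t24',(190,100,310,200),6,1)"
```

```text
time_s: 30.37
tool_pos: [0.6516, 0.0853, 0.0359]
tcp_rot: [0.964, -0.268, 0.001, -0.0]
wrist_force: [-0.2, 0.5, 1.2]
finger_gap: 0.0512
t 30.37 pos [0.6516 0.0853 0.0359] toolx [ 0.857 -0.516  0.002] tooly [-0.516 -0.857 -0.001] z [ 0.002  0.    -1.   ] gap 0.0512 F [-0.2  0.5  1.2] q [ 0.38  0.62 -0.13  0.   -0.82  0.65]
shift tool [-0.0005  0.0006  0.0304]
jaw now -121.0 need world turn 0.0 deg => roll -0.001
```

View pics/s24.png

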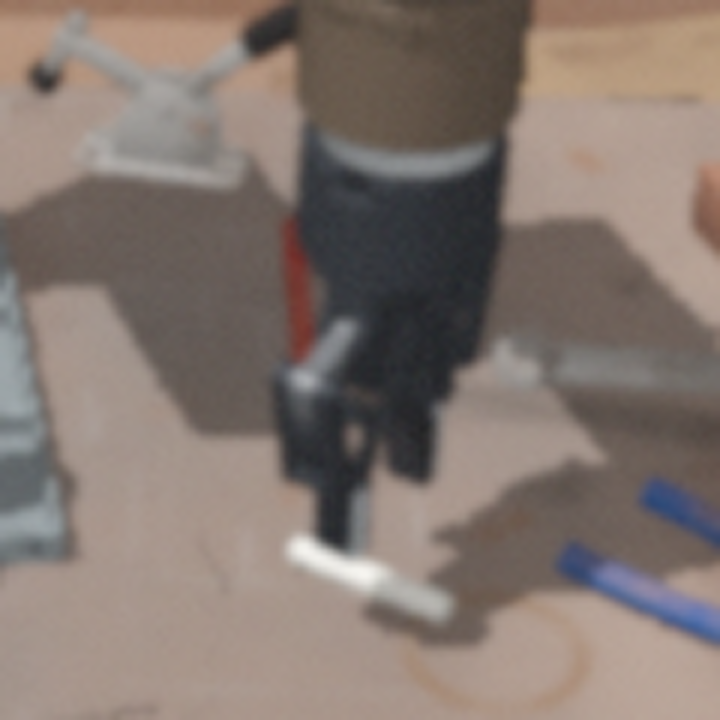

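```bash
python3 -m crank '[[-0.2,[0,0.0005,0.01],0],[-0.2,[0,0,0.012],0],[-0.2,[0,0,0.006],0],[-0.2,[0,0,0.003],0],[-0.2,[0,0,0],0],[-0.2,[0,0,0],0]]';  python3 -c "
from h import *
go([.651,.085,.0045],239)
snap('side','s25',(230,100,350,220),6)"
```

```text
time_s: 30.97
tool_pos: [0.6503, 0.0846, 0.0034]
tcp_rot: [0.964, -0.268, -0.0, 0.0]
wrist_force: [0.7, -0.4, 0.4]
finger_gap: 0.0511
t 30.97 pos [0.6503 0.0846 0.0034] toolx [ 0.857 -0.516 -0.   ] tooly [-0.516 -0.857  0.001] z [-0.001 -0.    -1.   ] gap 0.0511 F [ 0.7 -0.4  0.4] q [ 0.38  0.66 -0.15  0.   -0.76  0.65]
shift tool [ 0.0004 -0.0007 -0.0011]
jaw now -121.0 need world turn 0.0 deg => roll -0.001
```

View pics/s25.png

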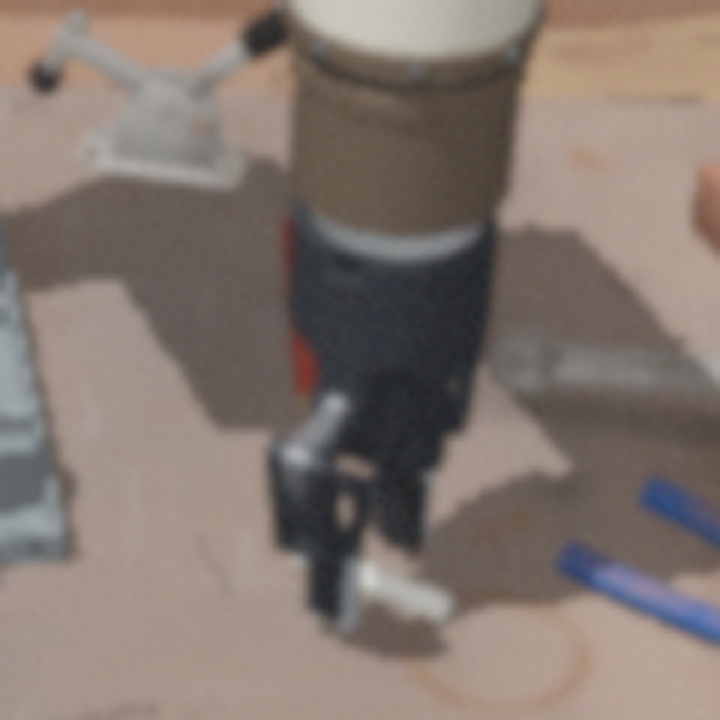

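```bash
python3 -m crank '[[-0.2,[0,0,-0.0015],0],[0.2,[0,0,0],0],[0.4,[0,0,0],0],[0.55,[0,0,0],0],[0.7,[0,0,0],0],[1,[0,0,0],0],[1,[0,0,0],0],[1,[0,0,0],0]]';  python3 -c "
from h import *
go([.461,-.251,.1],273.4)
snap('side','s26',(230,100,350,220),6)"
```

```text
time_s: 31.68
tool_pos: [0.6505, 0.0847, 0.0057]
tcp_rot: [0.964, -0.268, 0.0, -0.0]
wrist_force: [-0.1, 0.6, 2.0]
finger_gap: 0.0074
t 31.68 pos [0.6505 0.0847 0.0057] toolx [ 0.857 -0.516  0.   ] tooly [-0.516 -0.857 -0.   ] z [ 0.  0. -1.] gap 0.0074 F [-0.1  0.6  2. ] q [ 0.38  0.66 -0.15  0.   -0.76  0.65]
shift tool [ 0.0107  0.3853 -0.0944]
jaw now -121.0 need world turn 34.4 deg => roll -0.601
```

View pics/s26.png

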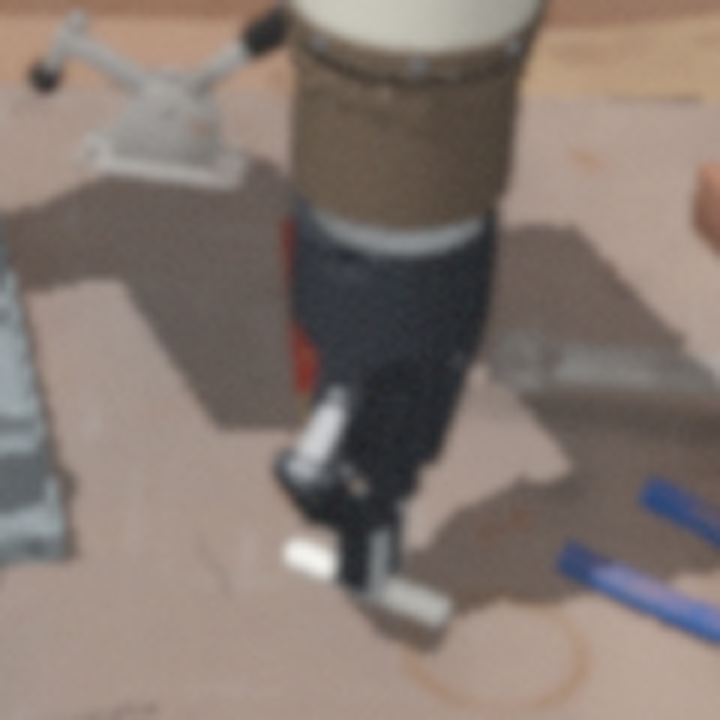

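```bash
python3 -m crank '[[1,[0,0,-0.004],0],[1,[0,0,-0.01],0],[1,[0,0,-0.016],0],[1,[0,0,-0.01],0],[1,[0,0,0],0],[1,[0,0,0],0]]';  python3 -c "
from h import *
go([.461,-.251,.1],273.4)
snap('side','s27',(230,100,350,220),6)"
```

```text
time_s: 32.23
tool_pos: [0.6507, 0.0848, 0.0463]
tcp_rot: [0.964, -0.268, 0.001, -0.001]
wrist_force: [-0.2, -0.4, 0.0]
finger_gap: 0.0076
t 32.23 pos [0.6507 0.0848 0.0463] toolx [ 0.857 -0.516  0.001] tooly [-0.516 -0.857 -0.002] z [ 0.002  0.001 -1.   ] gap 0.0076 F [-0.2 -0.4  0. ] q [ 0.38  0.61 -0.12 -0.   -0.84  0.65]
shift tool [ 0.0108  0.3855 -0.0543]
jaw now -121.1 need world turn 34.5 deg => roll -0.601
```

View pics/s27.png

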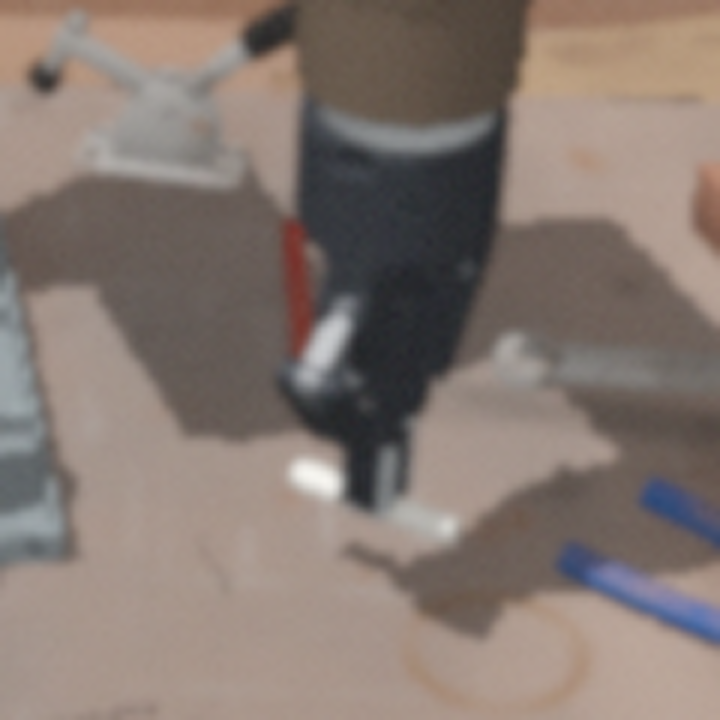

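```bash
python3 -m crank '[[1,[0,0.01,-0.015],0],[1,[0.001,0.025,-0.02],0],[1,[0.001,0.033,-0.015],0],[1,[0.001,0.036,0],0],[1,[0.001,0.036,0],0],[1,[0.001,0.036,0],0],[1,[0.001,0.036,0],0],[1,[0.001,0.036,0],0],[1,[0.001,0.036,0],0],[1,[0.001,0.036,0],0]]'; python3 -m crank '[[1,[0.001,0.035,0],0],[1,[0.0005,0.022,0],0],[1,[0,0.009,0],-0.06],[1,[0,0,0],-0.12],[1,[0,0,0],-0.12],[1,[0,0,0],-0.12],[1,[0,0,0],-0.12],[1,[0,0,0],-0.061],[1,[0,0,0],0],[1,[0,0,0],0]]'; python3 -c "
from h import *
go([.461,-.2505,.05],273.4)
snap('side','s28',(110,150,310,384),3)"
```

```text
time_s: 33.12
tool_pos: [0.4913, -0.1953, 0.0946]
tcp_rot: [0.964, -0.267, -0.001, 0.0]
wrist_force: [-0.2, 0.8, 0.2]
finger_gap: 0.0077
time_s: 33.95
tool_pos: [0.4598, -0.2513, 0.0946]
tcp_rot: [1.0, 0.029, -0.001, -0.0]
wrist_force: [-0.5, 0.5, 0.2]
finger_gap: 0.0077
t 33.95 pos [ 0.4598 -0.2513  0.0946] toolx [ 0.998  0.057 -0.001] tooly [ 0.057 -0.998 -0.001] z [-0.001  0.    -1.   ] gap 0.0077 F [-0.5  0.5  0.2] q [-0.19  0.36 -0.42 -0.   -0.79  1.82]
shift tool [ 0.0013 -0.0007  0.0446]
jaw now -86.7 need world turn 0.1 deg => roll -0.002
```

View pics/s28.png

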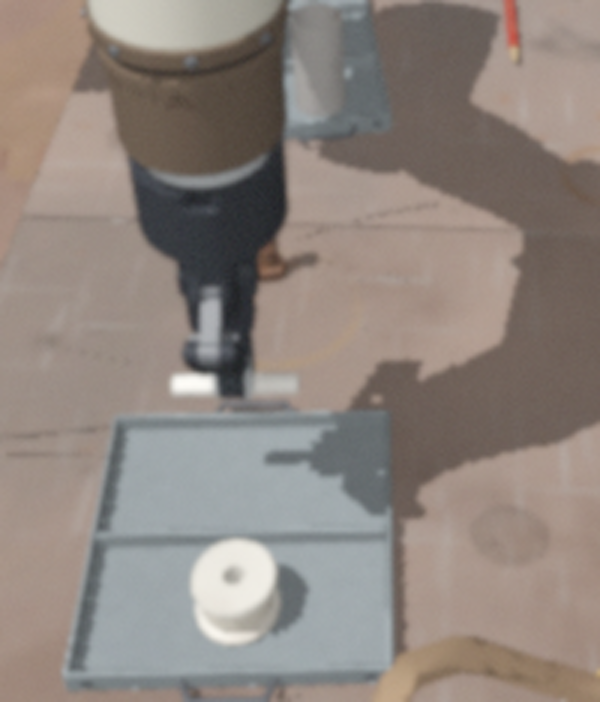

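```bash
python3 -m crank '[[1,[0.001,0,0.01],0],[1,[0,0,0.02],0],[1,[0,0,0.02],0],[1,[0,0,0.012],0],[1,[0,0,0.004],0],[1,[0,0,0],0],[1,[0,0,0],0]]'; python3 -c "
from h import *
go([.461,-.2505,.0095],273.4)
snap('side','s29',(110,150,310,384),3)"
```

```text
time_s: 34.58
tool_pos: [0.4615, -0.2515, 0.0293]
tcp_rot: [1.0, 0.03, -0.0, 0.0]
wrist_force: [0.5, -0.2, 0.0]
finger_gap: 0.0075
t 34.58 pos [ 0.4615 -0.2515  0.0293] toolx [ 0.998  0.059 -0.   ] tooly [ 0.059 -0.998  0.   ] z [-0. -0. -1.] gap 0.0075 F [ 0.5 -0.2  0. ] q [-0.19  0.46 -0.48  0.   -0.63  1.82]
shift tool [-0.0005 -0.001   0.0198]
jaw now -86.6 need world turn 0.0 deg => roll -0.0
```

View pics/s29.png

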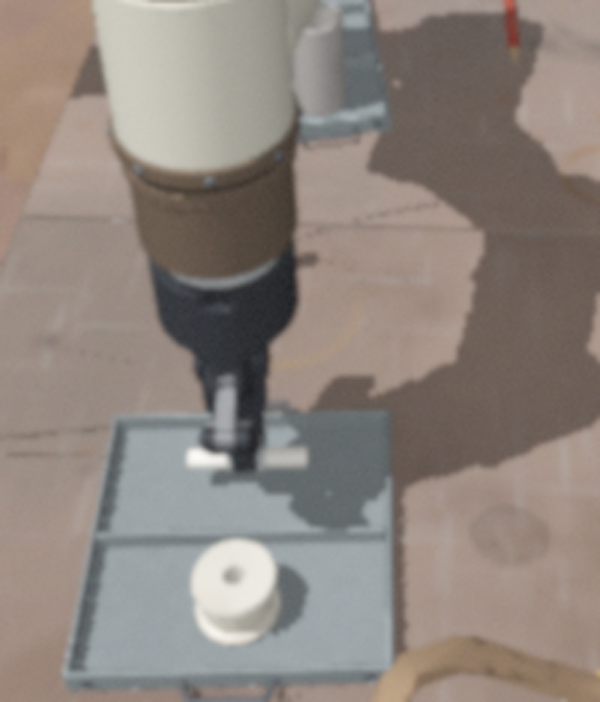

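```bash
python3 -m crank '[[1,[0,0,0.008],0],[1,[0,0,0.006],0],[1,[0,0,0.003],0],[1,[0,0,0.001],0],[1,[0,0,0],0],[1,[0,0,0],0]]'
```

```text
time_s: 35.13
tool_pos: [0.4614, -0.2514, 0.0113]
tcp_rot: [1.0, 0.03, 0.0, 0.0]
wrist_force: [0.5, 0.2, 0.1]
finger_gap: 0.0075
```

```bash
python3 -m crank '[[1,[0,0,0.0005],0],[1,[0,0,0],0],[1,[0,0,0],0]]'
```

```text
time_s: 35.38
tool_pos: [0.4614, -0.2514, 0.0109]
tcp_rot: [1.0, 0.03, 0.0, 0.0]
wrist_force: [-0.1, -0.2, 0.1]
finger_gap: 0.0074
```

```bash
python3 -m crank '[[1,[0,0,0.0009],0],[1,[0,0,0],0],[1,[0,0,0],0]]'
```

```text
time_s: 35.63
tool_pos: [0.4612, -0.2514, 0.0099]
tcp_rot: [1.0, 0.03, -0.0, -0.0]
wrist_force: [0.6, -0.0, 0.0]
finger_gap: 0.0074
```

```bash
python3 -m crank '[[1,[0,0,0.0005],0],[1,[0,0,0],0],[1,[0,0,0],0]]'
```

```text
time_s: 35.88
tool_pos: [0.4613, -0.2515, 0.0096]
tcp_rot: [1.0, 0.03, 0.0, 0.0]
wrist_force: [-0.8, 0.6, 1.8]
finger_gap: 0.0076
```

```bash
python3 -m crank '[[0.6,[0,0,0],0],[0.45,[0,0,0],0],[0.3,[0,0,0],0],[0.3,[0,0,0],0],[0.3,[0,0,-0.008],0],[0.3,[0,0,-0.025],0],[0.3,[0,0,-0.04],0],[0.3,[0,0,-0.04],0],[0.3,[0,0,-0.04],0],[0.3,[0,0,-0.02],0]]'; python3 -c "
from h import *
st()
snap('side','s30',(110,110,310,384),2.15)
snap('top','t30',(130,130,420,260),2.7,1.3)"
```

```text
time_s: 36.72
tool_pos: [0.4632, -0.2523, 0.1886]
tcp_rot: [1.0, 0.03, 0.004, 0.002]
wrist_force: [1.1, -0.0, 0.1]
finger_gap: 0.03
t 36.72 pos [ 0.4632 -0.2523  0.1886] toolx [0.998 0.06  0.008] tooly [ 0.06  -0.998  0.004] z [ 0.009 -0.003 -1.   ] gap 0.03 F [ 1.1 -0.   0.1] q [-0.19  0.25 -0.3   0.   -1.01  1.82]
```

View pics/s30.png

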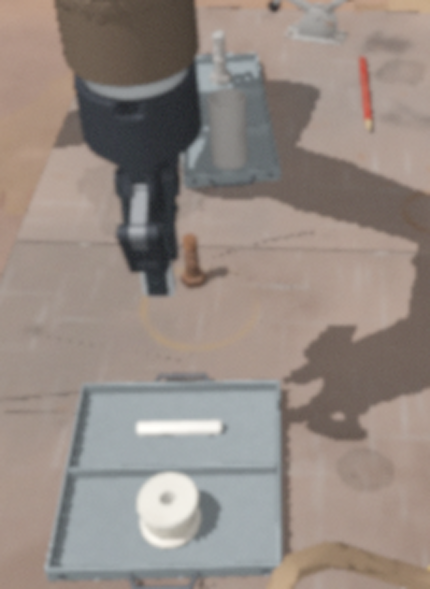

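View pics/t30.png

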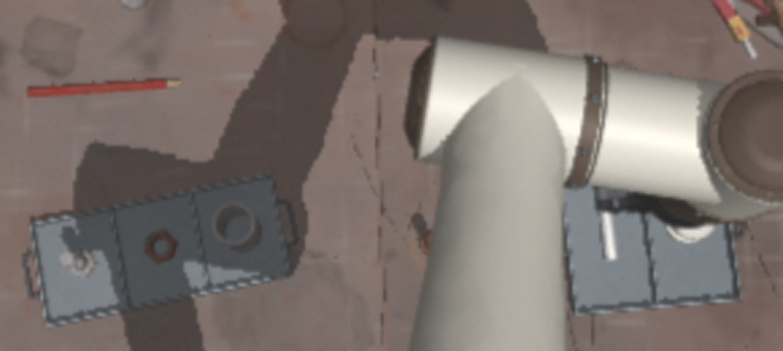

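```bash
python3 -m crank '[[0.3,[0,0,0],0],[0.3,[0,0,0],0],[0.3,[0,0,0],0],[0.3,[0,0,0],0]]'; python3 - <<'E'
from h import *
st()
from cell import ctrl
print(ctrl.close_job())
E
```

```text
time_s: 37.15
tool_pos: [0.4605, -0.2512, 0.181]
tcp_rot: [1.0, 0.03, -0.002, -0.0]
wrist_force: [0.5, 0.5, -0.2]
finger_gap: 0.0301
t 37.15 pos [ 0.4605 -0.2512  0.181 ] toolx [ 0.998  0.059 -0.003] tooly [ 0.059 -0.998 -0.001] z [-0.003  0.001 -1.   ] gap 0.0301 F [ 0.5  0.5 -0.2] q [-0.19  0.26 -0.31 -0.   -1.    1.82]
the job is handed in; nothing more can be done
None
```

Both kits are made up, and I handed the job in at 37 s.

- **Long tray:** the long bolt stands on its head in the far compartment, the nut lies flat in the middle one, and the pipe stands on end in the near one.
- **Square tray:** the line reel stands on its flange in the compartment farther to the robot's right. The chalk lies flat in the other one.

**Last checks:**
- The final top and side pictures show each thing in its own compartment, standing or lying as it did at the start. In the top picture the arm covers most of the reel; the side picture shows it clearly.
- The short bolt and the pencil were never touched and look unmoved.
- Each thing was lowered until light contact with the tray floor, about 2 to 6 N, and then let go. At hand-in the gripper was open, about 0.18 m up, with no contact force.

**Disagreements:**
- The two cameras differed by 2 to 5 mm on positions. I used values between the two, and all the grasps and placings came out.
- The finger opening read less than the part size on every grip. It was furthest off on the chalk (7.5 mm for 12 mm) and the reel (42.4 mm for 46 mm), but both stayed held and level.

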